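# Hook a tool ledge into slotted uprights and press it down until it locks

## Task

Mount the loose steel tool ledge on the slotted rack: put its two rear claws into the upper pair of slots until its back plate lies against the uprights, then press it down until the spring latch snaps over its catch, so that the ledge hangs level and locked. The slots' exact height is not known, so feel for them gently, never force the parts, and leave the other things on the bench where they are.

Things in the scene. Friction and masses are not known exactly. Their poses are not given: they have to be found in the camera images.
- ledge: Loose dark steel tool ledge, 0.28 kg, standing level on the bench. Origin: underside, mid-width, at the rear face of its back plate; x points rearward, the way the claws point, z up. In mm: floor x -85..0, y +-55, z 0..5, front lip 14 high; back plate x -5..0, y +-55, z 0..56; catch tab on the back, 9 proud, y +-10, z 32.5..36.5, and a pad 5 proud above it.
- ledge_rib (a point): Middle of the top of the ledge's grip rib, 42 mm before the rear face of the back plate and 52 mm above the ledge's underside. The rib is 12 mm wide (along the ledge's y), 74 mm long (x) and stands 47 mm above the 5 mm floor. The ledge balances 32 mm before that rear face (x = -32 mm), 23 mm up.
- ledge_claws (a point): Midway between the rear ends of the two claws: x 11.5, y 0, z 39 mm in the ledge's frame. The claws are at y = +-40 mm, each 5 mm wide: a neck, x 0..11.5, z 44..52, ending in a hook that points down, x 6..11.5, z 26..52 mm.
- rack: Slotted steel rack fixed to the bench, wooden foot 120 x 190 x 12 mm. Origin: on the bench, midway between the two uprights, under their front face; x points into the rack, away from the side where the ledge goes; z up. Uprights: channels at y = +-40 mm, front 4 mm thick, hollow behind, smooth. Channels and latch are clamped 4 to 28 mm below their highest setting (top at z = 206 mm).
- rack_slots (a point): Centre of the upper slots at the channels' highest setting, midway between them, on the front face, 174.5 mm up. Slots 10 wide, 29 mm high, at y = +-40 mm. The true slots are 4 to 28 mm lower, unmeasured: find them by touch. Claws enter when centred to 1.5 mm (ledge origin 39 mm below slot centre); home, necks on the slots' lower ends, is 19.5 mm lower. The slots 80 mm below are unused.
- latch (a joint): Sprung steel latch nose between the uprights, sloped on top: 0 m = fully out, grows when pushed into the rack. As the ledge goes down, its catch tab meets the nose about 14 mm above home and pushes it to 0.006..0.009; about 1.5 mm above home the tab has passed and the nose snaps back to 0.002..0.005: locked (the ledge then droops some 3 degrees). Pressing past takes 10 to 15 N.
- wax_tin: Bystander: round metal tin, 66 mm across, 28 mm high; origin at the centre of its underside. Leave it.
- whetstone: Bystander: dark rectangular stone, 110 x 59 x 22 mm; origin at the centre of its underside. Leave it.
- sand_block: Bystander: pale sanding block, 64 x 92 x 25 mm; origin at the centre of its underside. Leave it.
- screwdriver: Bystander: screwdriver with a wooden handle, 25 x 188 x 24 mm; origin at the centre of its underside. Leave it.
- blank: Bystander: round pale wooden blank, 60 mm across, 50 mm high; origin at the centre of its underside. Leave it.

How it is judged:
By the outcome, as a careful person would: the job done as asked, in the order asked, and still so for the second after the job is handed in, with the robot touching nothing.
It also fails if it takes over 67 s, if anything falls off the work surface, if the arm or the gripper's body presses on something with over 40 N, if the wrist force passes 120 N, or if a joint passes its speed limit or range.

## Robot

A 6-joint arm with a two-finger parallel gripper is mounted at the origin on a cart in front of the work surface, level with it; the furniture and walls round the work are solid. World frame = base frame: x ahead of the robot, y to its left, z up, the work surface at z = 0. Lengths are in mm, angles in degrees, forces in N, time in s.
With the tool pointing down it reaches from about 350 to 850 mm from the base axis. Payload 8.1 kg.
Tool frame: the origin (TCP) lies at the very end of the fingers, on their centre line; the grasp point (between the pads) lies 19 mm behind it (pinch_z is the z of the grasp point in the tool frame, in mm); z points along the fingers, y is the direction in which the jaws open and shut (so a half turn about z gives the same grasp; the last joint's range is limited). The gripper opens to 85 mm and grips with 20 to 120 N. Pads are 22 mm wide; open, the fingers measure 114 mm over their backs; the gripper's body (76 mm by 85 mm) begins 54 mm behind the grasp point. The pads swing forward as they close: fully open they stand 13 mm farther back than shut.
Start: joints at [61.112, 7.471, 85.268, -0, 87.261, -4.893], TCP at [243.978, 548.16, 231.292] pointing down, gripper open.
Joint ranges: [-169.43, 169.43], [-51.17, 129.36], [1.28, 143.12], [-76.62, 256.62], [0, 156.53], [-152.29, 152.29]. Speed limits (degrees/s): [136.94, 136.94, 159.86, 180, 180, 180].

## Interface

Orientations are given as [roll, pitch, yaw] about the fixed x, y, z axes, in that order (R = Rz(yaw) Ry(pitch) Rx(roll)).
In Python, from bench import * gives the robot as it stands.
- The arm moves only by the shell command python3 -m creep 'ROWS' [FORCE]. ROWS is a JSON object of lists of equal length, an entry for each row: "translation": the shift along the tool's x, y, z in mm, a list of three; "rotation": the turn, a rotation vector about the tool's x, y, z in rad, a list of three; "claw": the finger opening in mm, from 0 to 85.4. In form: {"translation": [[dx, dy, dz], ...], "rotation": [[ax, ay, az], ...], "claw": [claw, ...]}. A call has 1 to 10 rows; each row shifts and turns the commanded pose from where the row before left it, along the tool's axes as they then stand; what a row does not reach is not made up. A row lasts 1/10 s, in which the tool goes at most 50 mm and 8.59 degrees, less where a joint would pass 70% of its speed; a pose out of reach is approached as far as the arm can. A call is refused whole if a number of a shift passes 50 or a number of a turn 0.15, either way. A call with a gripper value outside its range is refused whole. The fingers move at their own pace and stop on an object; FORCE is the grip in N (left out, the last holds). Time passes only in rows, so rows that do not move let the fingers close. It gives the time, the measured TCP pose, the force and the opening at its end, in the units of the state.
- sense(): the state, without advancing time (a new reading comes with each control period).
- snapshot(name): name is "side" or "top" or "wrist"; returns a dict with "frame" (384x512x3 uint8, red, green, blue), "intrinsics" (3x3 intrinsics, pixels), "extrinsics" (4x4, takes a point from camera to world coordinates). Camera axes: x right, y up, looking along -z (the intrinsics and any distortion apply to the point x, -y, -z); pixel columns grow to the right and rows downward; lengths in mm; the calibration is good to about 2 mm. The wrist camera is an equidistant fisheye: a pixel r from the principal point sees the ray r / f radians off the axis. A picture is of the moment at which its call begins. There is no depth.
- hand_in(): hands the job in, once; it reports no verdict.
The state is a dict: "time": time; "joint_pos": joint angles; "qd": joint speeds; "joint_efforts": joint torques, N m; "tool_pos": TCP position; "tcp_rot": TCP orientation; "ft_force": force on the tool from outside, world axes, zero at the start; "wrist_torque": the same for the moment, N m; "finger_gap": finger opening in mm.
Only numpy, scipy, OpenCV 4.12 (cv2) and the standard library are available. Lean on these libraries where they do the work, as an engineer would, in place of code of your own. Each camera call takes 0.05 s, during which the arm holds its last target.

## Working session

There is one attempt and no reset: what is moved stays moved. The work goes in short steps, Python scripts to look and compute and a shell command to move; the robot and the scene stay as the last step left them, time stands still between calls to the robot, and variables do not carry over. Pictures are saved under pics/ and viewed, and the job is handed in when it is done.

```bash
ls; mkdir -p pics
python3 - <<'E'
from bench import *
import cv2
s=sense();print(s)
for n in("side","top","wrist"):
    d=snapshot(n);cv2.imwrite(f"pics/a_{n}.png",cv2.cvtColor(d["frame"],cv2.COLOR_RGB2BGR));print(n,d["intrinsics"],d["extrinsics"],[k for k in d])
E
```

```text
pics
{'time': 0.0, 'joint_pos': array([ 6.11130176e+01,  7.51630208e+00,  8.53304866e+01, -1.26979294e-04,
        8.72614397e+01, -4.89566573e+00]), 'qd': array([-0.02889425,  0.09406405, -0.04342649,  0.02036362,  0.00439539,
       -0.05450333]), 'joint_efforts': array([-1.83074953e-03, -5.69413698e+01, -5.00537467e+01, -4.20994129e-04,
        1.53358775e-02,  1.23871686e-05]), 'tool_pos': array([243.69286227, 547.67016491, 230.22041648]), 'tcp_rot': array([-1.79892156e+02, -9.11002050e-03,  1.56008681e+02]), 'ft_force': array([-0.36798231,  0.18372109,  0.22088579]), 'wrist_torque': array([ 0.03561459,  0.01031405, -0.03826531]), 'finger_gap': 85.29108745330292}
side [[395.80190436   0.         260.48744786]
 [  0.         395.80190436 189.18666726]
 [  0.           0.           1.        ]] [[ 9.85528460e-01  9.73211674e-02 -1.38788487e-01  3.91705311e+02]
 [-1.69375216e-01  5.98022774e-01 -7.83377813e-01 -8.75625656e+02]
 [ 6.75943250e-03  7.95548460e-01  6.05852258e-01  7.94020628e+02]
 [ 0.00000000e+00  0.00000000e+00  0.00000000e+00  1.00000000e+00]] ['frame', 'intrinsics',
[... 192 characters left out ...]
-01  3.67540361e+02]
 [-9.99916902e-01 -5.34848658e-03  1.17295528e-02  7.90492259e+00]
 [ 1.08118078e-02  1.47605839e-01  9.88987169e-01  1.23116490e+03]
 [ 0.00000000e+00  0.00000000e+00  0.00000000e+00  1.00000000e+00]] ['frame', 'intrinsics', 'extrinsics']
wrist [[297.31863964   0.         262.26495593]
 [  0.         297.31863964 189.20970643]
 [  0.           0.           1.        ]] [[ 4.06179747e-01 -8.76948474e-01 -2.56864532e-01  1.78180150e+02]
 [ 9.13790022e-01  3.89059539e-01  1.16706774e-01  5.77320636e+02]
 [-2.41023063e-03 -2.82124174e-01  9.59374870e-01  3.72960313e+02]
 [ 0.00000000e+00  0.00000000e+00  0.00000000e+00  1.00000000e+00]] ['frame', 'intrinsics', 'extrinsics']
```

View pics/a_side.png

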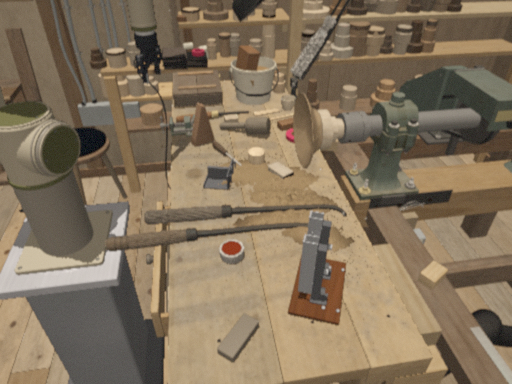

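View pics/a_top.png

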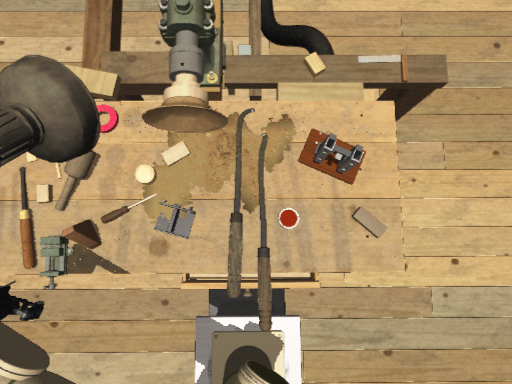

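View pics/a_wrist.png

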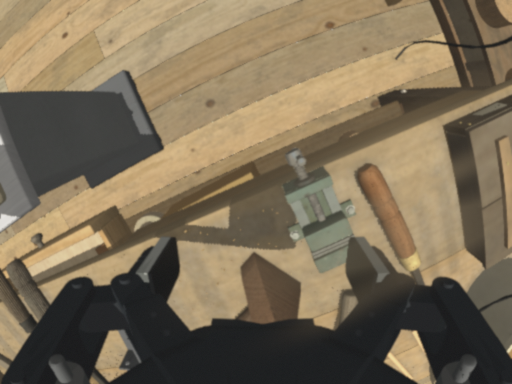

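The side view shows the ledge at (217,177) and the rack at (320,265). In the top view the ledge is at (177,220) and the rack at (333,155). I'll enlarge both.

Run:
```python
import cv2
t=cv2.imread("pics/a_top.png");s=cv2.imread("pics/a_side.png")
a=cv2.resize(t[195:245,145:211],None,fx=9,fy=9,interpolation=cv2.INTER_CUBIC);cv2.imwrite("pics/b1.png",a)
a=cv2.resize(t[120:192,290:376],None,fx=8,fy=8,interpolation=cv2.INTER_CUBIC);cv2.imwrite("pics/b2.png",a)
a=cv2.resize(s[155:200,190:250],None,fx=10,fy=10,interpolation=cv2.INTER_CUBIC);cv2.imwrite("pics/b3.png",a)
a=cv2.resize(s[200:330,280:360],None,fx=4.5,fy=4.5,interpolation=cv2.INTER_CUBIC);cv2.imwrite("pics/b4.png",a)
```

```text
(no output)
```

View pics/b1.png

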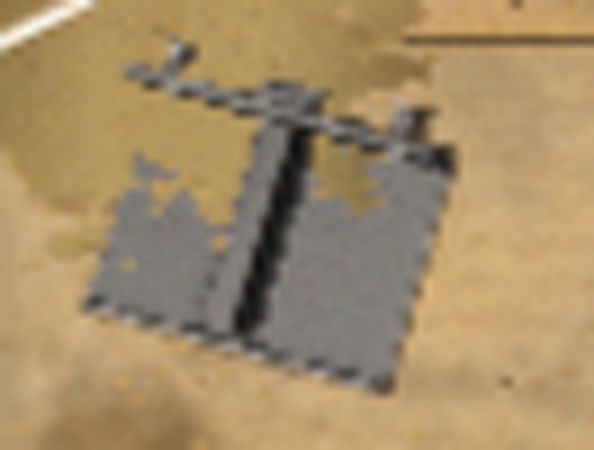

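View pics/b2.png

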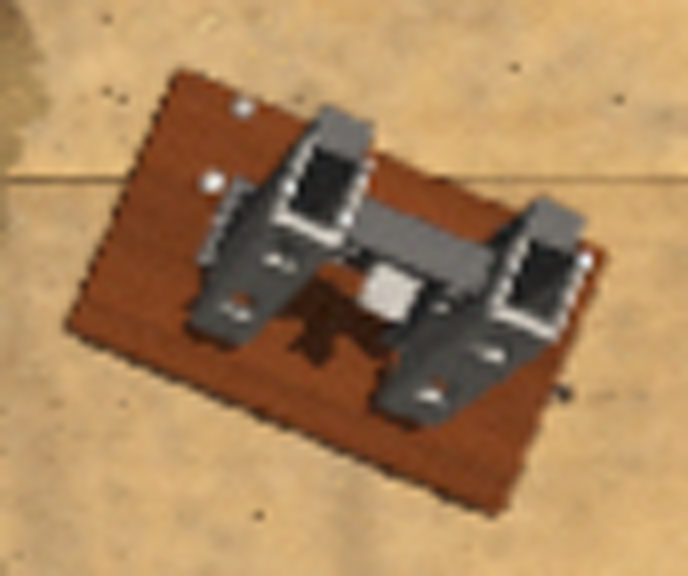

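View pics/b3.png

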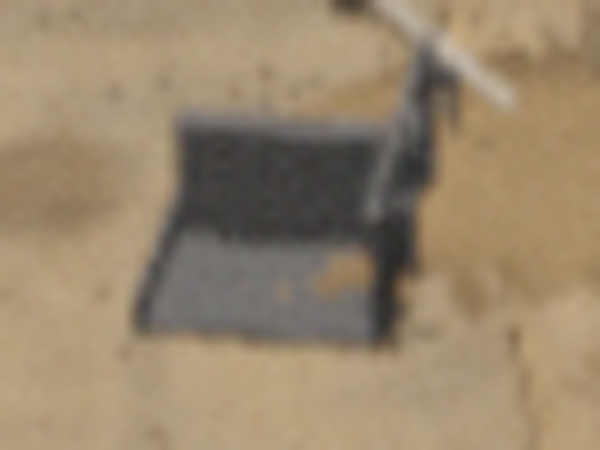

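View pics/b4.png

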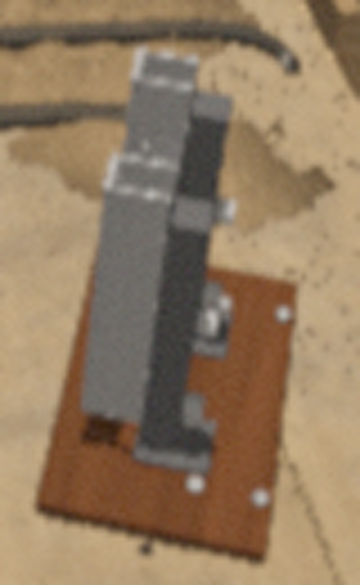

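```bash
cat > h.py <<'E'
import numpy as np,cv2
from bench import *
from scipy.spatial.transform import Rotation as R
CAM={"side":(np.array([[395.80190436,0,260.48744786],[0,395.80190436,189.18666726],[0,0,1]]),np.array([[9.85528460e-01,9.73211674e-02,-1.38788487e-01,3.91705311e+02],[-1.69375216e-01,5.98022774e-01,-7.83377813e-01,-8.75625656e+02],[6.75943250e-03,7.95548460e-01,6.05852258e-01,7.94020628e+02]])),
"top":(np.array([[388.62567538,0,248.21375129],[0,388.62567538,186.33394983],[0,0,1]]),np.array([[-7.02093507e-03,9.89031804e-01,-1.47535746e-01,3.67540361e+02],[-9.99916902e-01,-5.34848658e-03,1.17295528e-02,7.90492259e+00],[1.08118078e-02,1.47605839e-01,9.88987169e-01,1.23116490e+03]]))}
def ray(c,u,v):
    if isinstance(c,str): K,E=CAM[c]; p=np.array([(u-K[0,2])/K[0,0],(v-K[1,2])/K[1,1],1])
    else:
        K,E=c; x=np.array([u-K[0,2],v-K[1,2]]);r=np.hypot(*x);th=r/K[0,0]
        p=np.r_[x/r*np.sin(th),np.cos(th)]
    d=E[:3,:3]@(p*[1,-1,-1]); return E[:3,3],d/np.linalg.norm(d)
def onz(c,u,v,z):
    o,d=ray(c,u,v); return o+d*(z-o[2])/d[2]
def tri(*rs):
    A=0;b=0
    for o,d in rs:
        P=np.eye(3)-np.outer(d,d);A=A+P;b=b+P@o
    X=np.linalg.solve(A,b);return X,[np.linalg.norm((np.eye(3)-np.outer(d,d))@(X-o)) for o,d in rs]
def proj(c,X):
    K,E=c if not isinstance(c,str) else CAM[c]
    p=(E[:3,:3].T@(np.asarray(X,float)-E[:3,3]))*[1,-1,-1]
    if isinstance(c,str): return K[:2,:2]@(p[:2]/p[2])+K[:2,2]
    th=np.arctan2(np.hypot(*p[:2]),p[2]);return p[:2]/np.hypot(*p[:2])*th*K[0,0]+K[:2,2]
def z(u,v,f,ou,ov): return (u+.5)/f-.5+ou,(v+.5)/f-.5+ov
E
python3 - <<'E'
from h import *
np.set_printoptions(precision=1,suppress=True)
f=[onz("top",*z(*p,8,290,120),12) for p in((180,70),(605,255),(500,515),(68,325))]
print("foot",f,[np.linalg.norm(f[i]-f[i-1]) for i in range(4)],[np.degrees(np.arctan2(*(f[i]-f[i-1])[1::-1])) for i in range(4)])
s=[onz("side",*z(*p,4.5,280,200),12) for p in((295,285),(265,560),(40,508))];print("foot side",s)
# upright tops (front edges) in top b2 : left up (275,215)-(338,240); right (492,302)-(553,333)
for zz in(178,190,202):print(zz,[onz("top",*z(*p,8,290,120),zz)[:2] for p in((275,215),(338,240),(492,302),(553,333))])
# side b4 near upright top front-left edge corners
L=lambda p:ray("top",*z(*p,8,290,120)); S=lambda p:ray("side",*z(*p,4.5,280,200))
l=[onz("top",*z(*p,9,145,195),0) for p in((85,310),(390,388))];print("lip14",[onz("top",*z(*p,9,145,195),14) for p in((85,303),(390,385))])
print("bp56",[onz("top",*z(*p,9,145,195),56) for p in((128,72),(452,150))])
print("rib52",[onz("top",*z(*p,9,145,195),52) for p in((232,332),(290,110),(212,330),(268,112))])
E
```

```text
foot [array([ 739. , -215.4,   12. ]), array([ 661.2, -384.7,   12. ]), array([ 555.3, -337.3,   12. ]), array([ 633.4, -167.1,   12. ])] [np.float64(116.12098043522649), np.float64(186.296036465699), np.float64(115.9808908655469), np.float64(187.23301559386255)] [np.float64(-24.5901014583258), np.float64(-114.6753182809671), np.float64(155.87285950449044), np.float64(65.36913607422376)]
foot side [array([ 736.1, -215.1,   12. ]), array([ 659.5, -387.8,   12. ]), array([ 555. , -339.4,   12. ])]
178 [array([ 636. , -216.6]), array([ 627. , -238.2]), array([ 604.7, -291. ]), array([ 593.6, -311.7])]
190 [array([ 632.9, -214. ]), array([ 624. , -235.4]), array([ 601.9, -287.6]), array([ 591. , -308.1])]
202 [array([ 629.9, -211.4]), array([ 621.1, -232.6]), array([ 599.2, -284.2]), array([ 588.4, -304.4])]
lip14 [array([419. , 287.3,  14. ]), array([390.2, 181.7,  14. ])]
bp56 [array([494.6, 265.4,  56. ]), array([467.6, 156.1,  56. ])]
rib52 [array([407.5, 229.3,  52. ]), array([481.8, 211.4,  52. ]), array([408.2, 235.9,  52. ]), array([481.2, 218.8,  52. ])]
```

Run:
```python
from h import *
np.set_printoptions(precision=1,suppress=True)
L=lambda p:ray("top",*z(*p,8,290,120)); S=lambda p:ray("side",*z(*p,4.5,280,200))
for a,b in (((553,333),(104,190)),((492,302),(118,155)),((338,240),(133,84)),((275,215),(141,50))):print(tri(L(a),S(b)))
# consistency of side on foot vs top
for a,b in (((605,255),(295,285)),((500,515),(265,560)),):pass
```

```text
(array([ 586.3, -304.2,  201.9]), [np.float64(2.0961572282857364), np.float64(2.0961572282858247)])
(array([ 597.7, -283.7,  203.1]), [np.float64(1.3246355133799799), np.float64(1.3246355133799206)])
(array([ 619.6, -232.7,  200.7]), [np.float64(1.7093938850101111), np.float64(1.709393885009992)])
(array([ 628.7, -211. ,  203.4]), [np.float64(0.8288260426681517), np.float64(0.8288260426681875)])
```

Run:
```python
import cv2
s=cv2.imread("pics/a_side.png")
a=cv2.resize(s[205:260,295:345],None,fx=10,fy=10,interpolation=cv2.INTER_NEAREST);cv2.imwrite("pics/b5.png",a)
t=cv2.imread("pics/a_top.png")
a=cv2.resize(t[130:180,308:368],None,fx=12,fy=12,interpolation=cv2.INTER_NEAREST);cv2.imwrite("pics/b6.png",a)
```

```text
(no output)
```

View pics/b5.png

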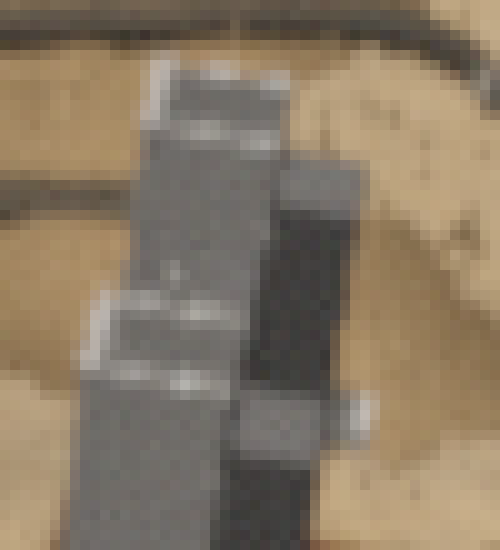

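View pics/b6.png

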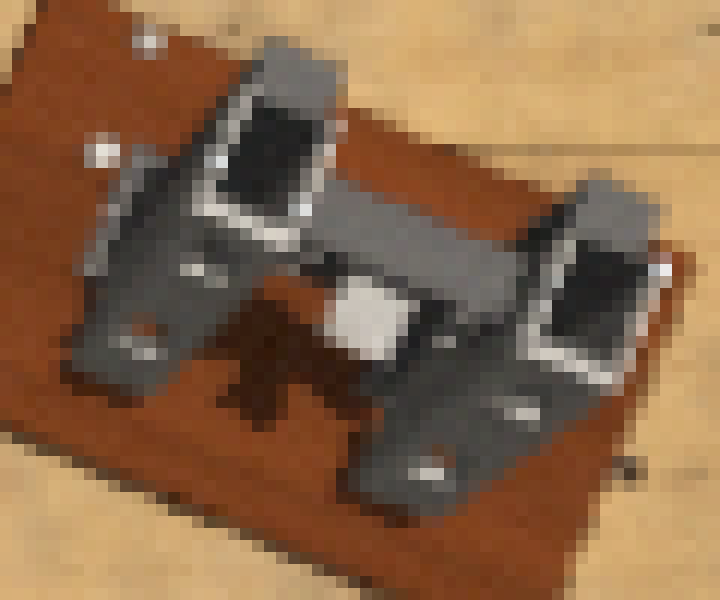

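```bash
python3 -m creep '{"translation":[[-15,-10,0],[-30,-21,0],[-33,-23,0],[-33,-23,0],[-33,-23,0],[-33,-23,0],[-33,-23,0],[-33,-23,0],[-33,-23,0],[-31,-23.7,0]],"rotation":[[0,0,0],[0,0,0],[0,0,0],[0,0,0],[0,0,0],[0,0,0],[0,0,0],[0,0,0],[0,0,0],[0,0,0]],"claw":[85,85,85,85,85,85,85,85,85,85]}' 60
python3 -m creep '{"translation":[[0,0,15],[0,0,15],[0,0,0],[0,0,0]],"rotation":[[0,0,-0.09],[0,0,-0.085],[0,0,0],[0,0,0]],"claw":[85,85,85,85]}'
python3 - <<'E'
from h import *
s=sense();print(s["tool_pos"],s["tcp_rot"],s["ft_force"],s["time"])
d=snapshot("wrist");np.savez("w1.npz",**d);cv2.imwrite("pics/c_w.png",cv2.cvtColor(d["frame"],cv2.COLOR_RGB2BGR))
E
```

```text
time: 1.15
tool_pos: [437.3, 223.9, 231.2]
tcp_rot: [-180.0, 0.0, 156.0]
ft_force: [-0.1, 0.6, 0.3]
finger_gap: 85.0
time: 1.55
tool_pos: [436.4, 225.7, 201.2]
tcp_rot: [-180.0, -0.0, 165.9]
ft_force: [0.6, -0.5, -0.1]
finger_gap: 84.8
[436.41960019 225.7189451  201.2310302 ] [-1.79964467e+02 -3.61211999e-02  1.65876309e+02] [ 0.59751088 -0.52677043 -0.07103542] 1.55
```

View pics/c_w.png

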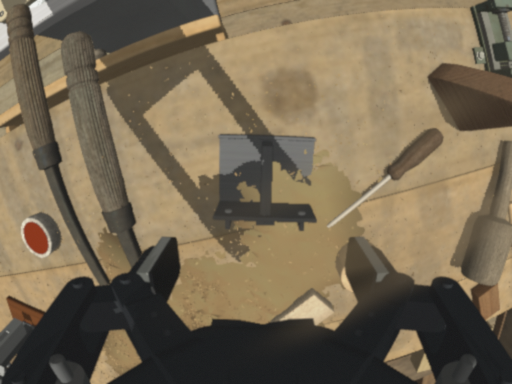

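The wrist view shows the ledge at (218..315, 135..228), with its rib running vertically at column ~266. I'll zoom in to measure it.

Run:
```python
import cv2
s=cv2.imread("pics/c_w.png")
cv2.imwrite("pics/c2.png",cv2.resize(s[128:236,208:324],None,fx=5.5,fy=5.5,interpolation=cv2.INTER_CUBIC))
```

```text
(no output)
```

View pics/c2.png

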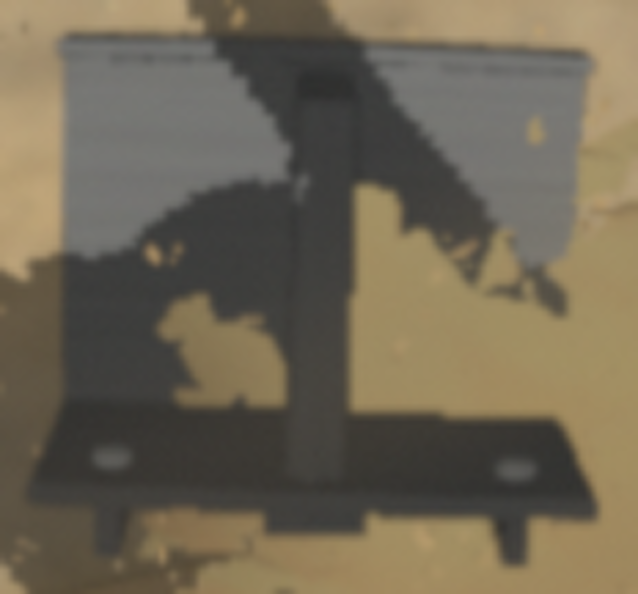

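Run:
```python
from h import *
np.set_printoptions(precision=1,suppress=True)
d=np.load("w1.npz");C=(d["intrinsics"],d["extrinsics"])
q=lambda u,v,h:onz(C,*z(u,v,5.5,208,128),h)
f=(q(300,98,52)+q(354,98,52))/2;r=(q(288,478,52)+q(345,480,52))/2
print("rib",f,r,np.linalg.norm(r-f),np.degrees(np.arctan2(*(r-f)[1::-1])),np.linalg.norm(q(300,98,52)-q(354,98,52)))
a,b=q(28,500,56),q(597,518,56);print("plate rear",a,b,np.linalg.norm(a-b),np.degrees(np.arctan2(*(b-a)[1::-1]))-90,(a+b)/2)
a,b=q(62,38,14),q(590,55,14);print("lip",a,b,np.linalg.norm(a-b),np.degrees(np.arctan2(*(b-a)[1::-1]))-90,(a+b)/2)
```

```text
rib [407.2 237.8  52. ] [477.6 218.4  52. ] 73.04428096640684 -15.42947783402576 9.699572618336909
plate rear [467.1 164.1  56. ] [497.4 269.1  56. ] 109.31350632478305 -16.05660799318123 [482.3 216.6  56. ]
lip [387. 188.  14.] [416.4 291.4  14. ] 107.54060490838746 -15.844183310913394 [401.7 239.7  14. ]
```

```bash
python3 -m creep '{"translation":[[1,1,10],[1.2,1.8,25],[0,0,30],[0,0,30],[0,0,30],[0,0,25],[0,0,18],[0,0,10],[0,0,6],[0,0,0]],"rotation":[[0,0,0.028],[0,0,0],[0,0,0],[0,0,0],[0,0,0],[0,0,0],[0,0,0],[0,0,0],[0,0,0],[0,0,0]],"claw":[85,85,85,85,85,85,60,40,40,40]}' 80
python3 - <<'E'
from h import *
s=sense();print(s["tool_pos"],s["tcp_rot"],s["ft_force"],s["time"])
d=snapshot("wrist");np.savez("w2.npz",**d);cv2.imwrite("pics/d_w.png",cv2.cvtColor(d["frame"],cv2.COLOR_RGB2BGR))
E
```

```text
time: 2.6
tool_pos: [435.4, 229.7, 17.4]
tcp_rot: [-180.0, 0.0, 164.4]
ft_force: [0.6, 0.4, -0.8]
finger_gap: 40.0
[435.43600053 229.69997402  17.44529094] [-1.79999826e+02  1.88931578e-03  1.64414004e+02] [ 0.64873837  0.41444034 -0.79836643] 2.6
```

View pics/d_w.png

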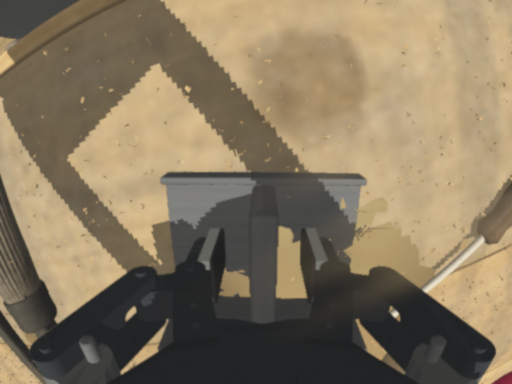

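The rib (col 264) is centred between the fingers (215 and 313), so I'm closing.

```bash
python3 -m creep '{"translation":[[0,0,0],[0,0,0],[0,0,0],[0,0,0],[0,0,0],[0,0,0]],"rotation":[[0,0,0],[0,0,0],[0,0,0],[0,0,0],[0,0,0],[0,0,0]],"claw":[25,14,10,8,8,8]}' 90
python3 - <<'E'
from h import *
s=sense();print(s["tool_pos"],s["tcp_rot"],s["ft_force"],s["wrist_torque"],s["time"])
d=snapshot("wrist");np.savez("w3.npz",**d);cv2.imwrite("pics/e_w.png",cv2.cvtColor(d["frame"],cv2.COLOR_RGB2BGR))
E
```

```text
time: 3.25
tool_pos: [436.3, 229.9, 18.5]
tcp_rot: [179.9, 0.1, 164.4]
ft_force: [-1.5, -1.1, 6.9]
finger_gap: 11.0
[436.27528199 229.88387172  18.49636394] [1.79930810e+02 8.99350144e-02 1.64421014e+02] [-1.50551774 -1.09685237  6.85521058] [-0.09483449  0.10099267  0.00050448] 3.25
```

View pics/e_w.png

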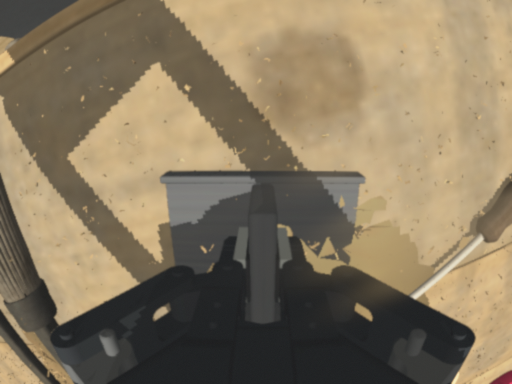

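Run:
```python
from h import *
np.set_printoptions(precision=2,suppress=True)
s=cv2.imread("pics/e_w.png")
cv2.imwrite("pics/e2.png",cv2.resize(s[160:330,150:376],None,fx=3.5,fy=3.5,interpolation=cv2.INTER_CUBIC))
```

```text
(no output)
```

View pics/e2.png

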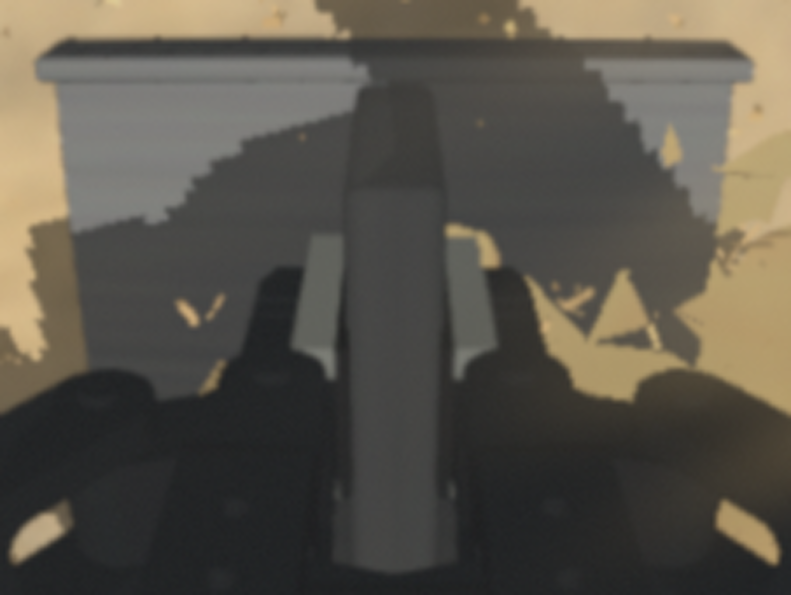

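Run:
```python
from h import *
np.set_printoptions(precision=2,suppress=True)
d=np.load("w3.npz");C=(d["intrinsics"],d["extrinsics"])
q=lambda u,v,h:onz(C,*z(u,v,3.5,150,160),h)
a,b=q(37,60,14),q(752,61,14);m=(a+b)/2
print("lip",np.linalg.norm(a-b),np.degrees(np.arctan2(*(b-a)[1::-1]))-90,m)
f=(q(346,187,52)+q(443,187,52))/2;print("rib front",f,np.linalg.norm(q(346,187,52)-q(443,187,52)))
y=np.radians(-15.58);X=np.array([np.cos(y),np.sin(y)]);Y=np.array([-X[1],X[0]]);t=np.array([436.28,229.88])
for n,p,x0 in(("lip",m,-85),("rib",f,-79)):
    e=(p[:2]-t);print(n,"tcp at ledge x",x0-e@X,"ledge centre y off tcp",e@Y)
```

```text
lip 108.35787536610461 -15.63287806437583 [402.16 239.57  14.  ]
rib front [407.28 238.1   52.  ] 10.884279780340885
lip tcp at ledge x -49.53069031517452 ledge centre y off tcp 0.17046222507432027
rib tcp at ledge x -48.85544444941114 ledge centre y off tcp 0.12840832741210798
```

```bash
python3 -m creep '{"translation":[[0,0,-2],[0,0,-6],[0,0,-12],[0,0,-20],[0,0,-25],[0,0,-25],[0,0,-22],[0,0,-14],[0,0,-7],[0,0,-1]],"rotation":[[0,0,0],[0,0,0],[0,0,0],[0,0,0],[0,0,0],[0,0,0],[0,0,0],[0,0,0],[0,0,0],[0,0,0]],"claw":[8,8,8,8,8,8,8,8,8,8]}' 110
python3 -m creep '{"translation":[[-5,-9,0],[-10,-20,0],[-15,-29,0],[-17,-34,0],[-17,-34,0],[-17,-34,0],[-17,-34,0],[-17,-34,0],[-17,-34,0],[-17,-34,0]],"rotation":[[0,0,0],[0,0,0],[0,0,0],[0,0,0],[0,0,0],[0,0,0],[0,0,0],[0,0,0],[0,0,0],[0,0,0]],"claw":[8,8,8,8,8,8,8,8,8,8]}' 
python3 -m creep '{"translation":[[-17,-34,0],[-16,-32,0],[-14,-26,0],[-9,-15,0],[-4,-6.5,0],[0,0,0],[0,0,0],[0,0,0],[0,0,0]],"rotation":[[0,0,0],[0,0,0],[0,0,0],[0,0,0],[0,0,0],[0,0,0.05],[0,0,0.06],[0,0,0.047],[0,0,0]],"claw":[8,8,8,8,8,8,8,8,8]}'
python3 - <<'E'
from h import *
s=sense();print(s["tool_pos"],s["tcp_rot"],s["ft_force"],s["wrist_torque"],s["time"],s["finger_gap"])
for n in("side","top","wrist"):
    d=snapshot(n);np.savez(f"f_{n}.npz",**d);f=cv2.cvtColor(d["frame"],cv2.COLOR_RGB2BGR)
    cv2.imwrite(f"pics/f_{n}.png",f)
    if n=="side":cv2.imwrite("pics/f2_side.png",cv2.resize(f[170:330,210:370],None,fx=3.75,fy=3.75,interpolation=cv2.INTER_CUBIC))
    if n=="top":cv2.imwrite("pics/f2_top.png",cv2.resize(f[100:220,260:400],None,fx=5,fy=5,interpolation=cv2.INTER_CUBIC))
E
```

```text
time: 4.3
tool_pos: [435.7, 229.7, 152.1]
tcp_rot: [180.0, 0.1, 164.4]
ft_force: [0.0, 0.2, -3.1]
finger_gap: 10.5
time: 5.3
tool_pos: [498.2, -97.7, 149.6]
tcp_rot: [-180.0, -0.1, 164.4]
ft_force: [1.0, -0.1, -1.8]
finger_gap: 10.6
time: 6.2
tool_pos: [526.4, -219.9, 150.7]
tcp_rot: [180.0, -0.1, 155.5]
ft_force: [0.4, -0.5, -2.7]
finger_gap: 10.4
[ 526.39106414 -219.85825755  150.66622466] [ 1.79975704e+02 -8.05651947e-02  1.55451027e+02] [ 0.36449556 -0.4969515  -2.66127281] [5.91411444e-02 5.63727797e-02 7.39259282e-05] 6.2 10.423545838898798
```

View pics/f2_side.png

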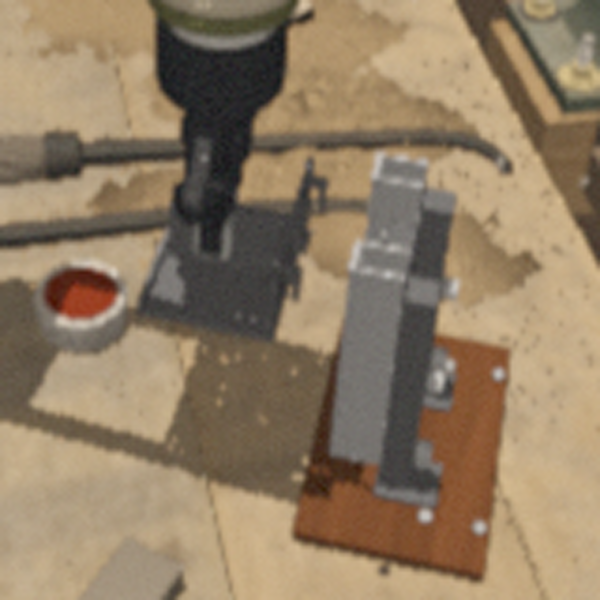

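View pics/f2_top.png

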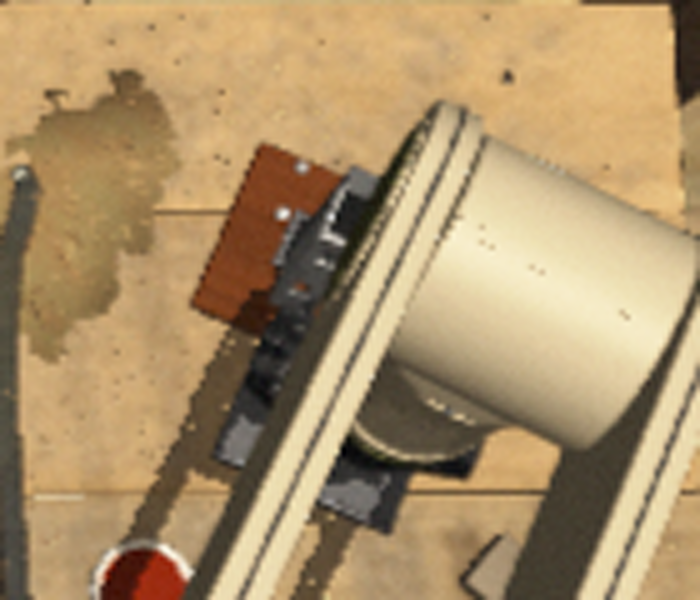

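View pics/f_wrist.png

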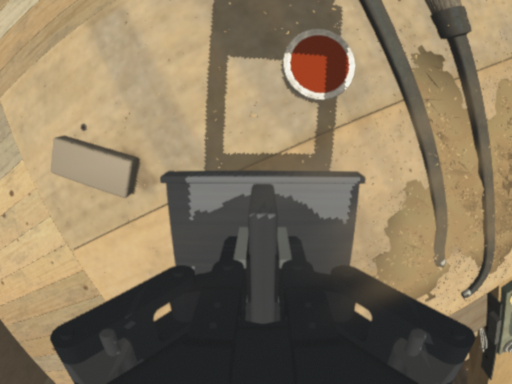

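Run:
```python
from h import *
np.set_printoptions(precision=1,suppress=True)
o=np.array([526.39,-219.86,150.67]);y=np.radians(-24.55)
Rm=R.from_euler("z",y).as_matrix();g=lambda p:o+Rm@(np.array(p,float)-[-49.3,0,18.5])
f=cv2.imread("pics/f_side.png");im=cv2.resize(f[190:290,240:360],None,fx=6.5,fy=6.5,interpolation=cv2.INTER_CUBIC)
for p in((0,-55,56),(0,55,56),(-85,-55,0),(-85,-55,14),(0,-55,0),(11.5,42.5,52),(11.5,42.5,26),(11.5,-42.5,52),(11.5,-42.5,26)):
    u=proj("side",g(p));print(p,u);cv2.circle(im,tuple(int(v) for v in ((u-[240,190]+.5)*6.5)),2,(0,0,255),-1)
cv2.imwrite("pics/g.png",im)
```

```text
(0, -55, 56) [284.4 243.7]
(0, 55, 56) [294.2 211.5]
(-85, -55, 0) [246.7 254.3]
(-85, -55, 14) [246.6 249.9]
(0, -55, 0) [283.3 261.6]
(11.5, 42.5, 52) [297.9 217. ]
(11.5, 42.5, 26) [297.2 225.2]
(11.5, -42.5, 52) [290.7 242. ]
(11.5, -42.5, 26) [290.1 250.5]
```

View pics/g.png

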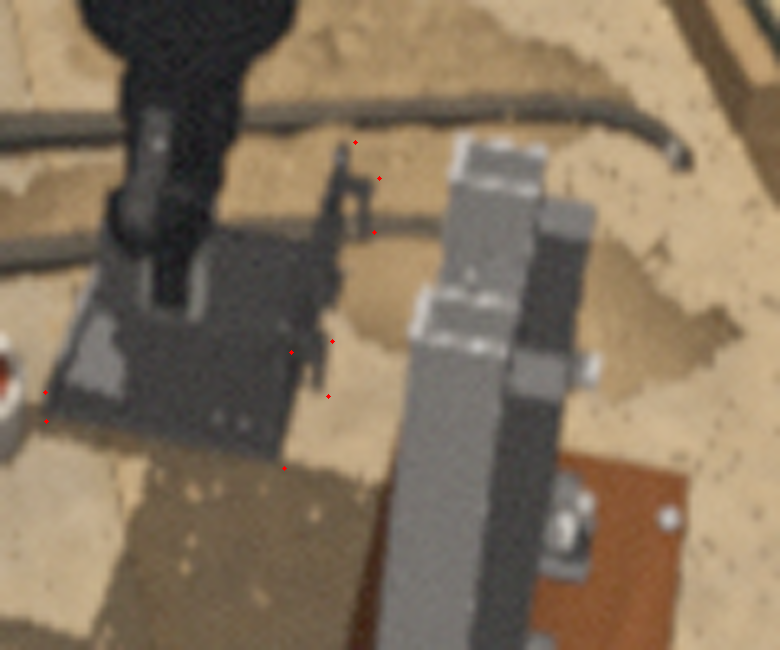

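Run:
```python
from h import *
np.set_printoptions(precision=1,suppress=True)
def G(o,yaw):
    Rm=R.from_euler("z",np.radians(yaw)).as_matrix();return lambda p:np.array(o)+Rm@(np.array(p,float)-[-49.3,0,18.5])
pts=[(a,b,c) for a,b,c in((-85,55,14),(-85,-55,14),(-85,55,0),(0,55,56),(0,-55,56),(0,55,0),(-79,0,52),(11.5,40,52),(11.5,-40,52))]
for fn,g,ox,oy,w,h,k,out in(("f_top",G([526.39,-219.86,150.67],-24.55),295,150,70,60,11,"h1"),("a_top",G([436.28,229.88,18.5],-15.6),140,190,80,60,9.5,"h2")):
    f=cv2.imread(f"pics/{fn}.png");im=cv2.resize(f[oy:oy+h,ox:ox+w],None,fx=k,fy=k,interpolation=cv2.INTER_CUBIC)
    for p in pts:
        u=proj("top",g(p));cv2.circle(im,tuple(int(v) for v in ((u-[ox,oy]+.5)*k)),3,(0,0,255),-1)
    cv2.imwrite(f"pics/{out}.png",im)
```

```text
(no output)
```

View pics/h1.png

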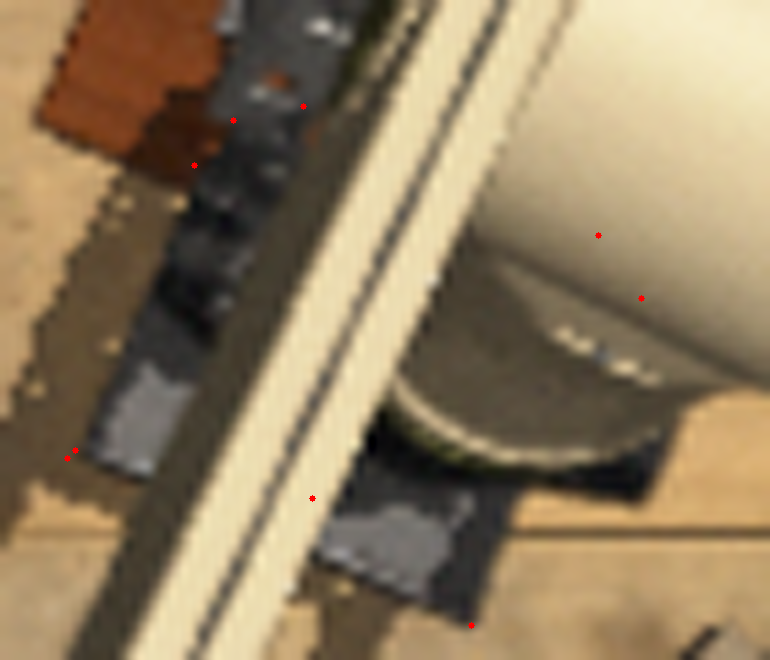

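View pics/h2.png

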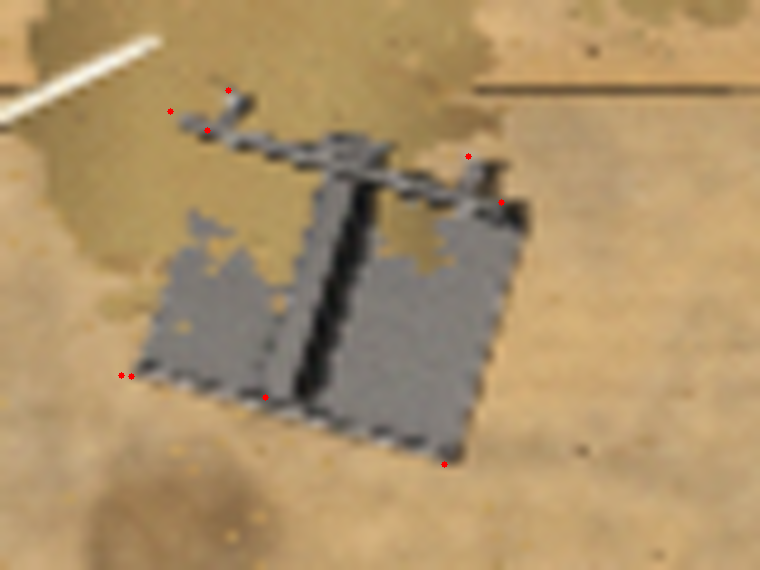

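```bash
python3 -m creep '{"translation":[[8,0,0],[20,0,0],[18,0,0],[8,0,0],[0,0,0]],"rotation":[[0,0,0],[0,0,0],[0,0,0],[0,0,0.04],[0,0,0.1]],"claw":[8,8,8,8,8]}' 
python3 -m creep '{"translation":[[0,0,0],[0,0,0],[0,0,0],[0,0,0],[0,0,0],[0,0,0],[0,0,0],[0,0,0],[0,0,0],[0,0,0]],"rotation":[[0,0,0.14],[0,0,0.14],[0,0,0.14],[0,0,0.14],[0,0,0.14],[0,0,0.14],[0,0,0.14],[0,0,0.14],[0,0,0.1],[0,0,0]],"claw":[8,8,8,8,8,8,8,8,8,8]}'
python3 - <<'E'
from h import *
s=sense();print(s["tool_pos"],s["tcp_rot"],s["ft_force"],s["time"],s["finger_gap"])
d=snapshot("wrist");np.savez("w4.npz",**d);f=cv2.cvtColor(d["frame"],cv2.COLOR_RGB2BGR)
cv2.imwrite("pics/i_w.png",f)
E
```

```text
time: 6.85
tool_pos: [476.2, -197.7, 151.1]
tcp_rot: [-180.0, -0.0, 147.4]
ft_force: [-0.2, -0.6, -1.8]
finger_gap: 10.4
time: 7.85
tool_pos: [477.2, -198.3, 151.3]
tcp_rot: [-180.0, -0.0, 77.5]
ft_force: [-0.4, 0.3, -2.2]
finger_gap: 10.4
[ 477.19460143 -198.26575436  151.26080123] [-1.79990873e+02 -5.46137423e-03  7.74592053e+01] [-0.35737349  0.29489759 -2.15134079] 7.85 10.383840199104245
```

View pics/i_w.png

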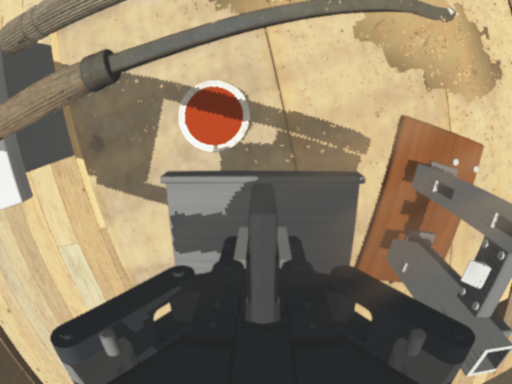

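```bash
python3 -m creep '{"translation":[[-2,-10,0],[-6,-22,0],[-6,-22,0],[-3,-11,0],[0,0,0],[0,0,0]],"rotation":[[0,0,0],[0,0,0],[0,0,0],[0,0,0],[0,0,0],[0,0,0]],"claw":[8,8,8,8,8,8]}'
python3 - <<'E'
from h import *
s=sense();print(s["tool_pos"],s["tcp_rot"],s["ft_force"],s["time"],s["finger_gap"])
d=snapshot("wrist");np.savez("w5.npz",**d);f=cv2.cvtColor(d["frame"],cv2.COLOR_RGB2BGR)
cv2.imwrite("pics/j_w.png",f)
cv2.imwrite("pics/j2.png",cv2.resize(f[100:384,350:512],None,fx=2.1,fy=2.1,interpolation=cv2.INTER_CUBIC))
cv2.imwrite("pics/j3.png",cv2.resize(f[170:310,380:512],None,fx=4.2,fy=4.2,interpolation=cv2.INTER_CUBIC))
E
```

```text
time: 8.5
tool_pos: [410.8, -201.3, 151.6]
tcp_rot: [179.9, 0.0, 77.5]
ft_force: [0.3, -0.5, -2.3]
finger_gap: 10.3
[ 410.75163207 -201.29449056  151.63746535] [1.79929556e+02 9.09281191e-03 7.75224098e+01] [ 0.27379352 -0.51354881 -2.33504484] 8.5 10.260263282928854
```

View pics/j_w.png

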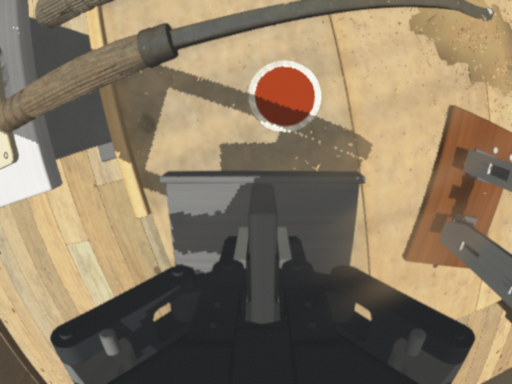

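View pics/j3.png

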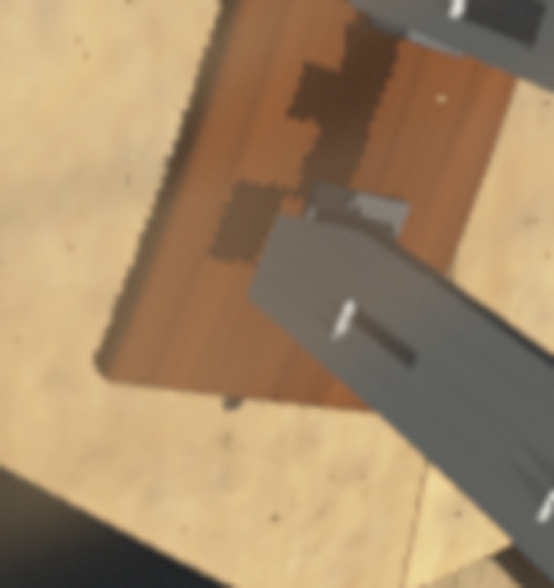

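```bash
python3 -m creep '{"translation":[[0,0,0],[0,0,0],[0,0,0],[0,0,0],[0,0,0],[0,0,0],[0,0,0],[0,0,0],[0,0,0],[0,0,0]],"rotation":[[0,0,0.1],[0,0,0.14],[0,0,0.14],[0,0,0.14],[0,0,0.14],[0,0,0.14],[0,0,0.14],[0,0,0.1],[0,0,0],[0,0,0]],"claw":[8,8,8,8,8,8,8,8,8,8]}'
python3 - <<'E'
from h import *
s=sense();print(s["tool_pos"],s["tcp_rot"],s["ft_force"],s["time"],s["finger_gap"])
d=snapshot("wrist");np.savez("w5.npz",**d);f=cv2.cvtColor(d["frame"],cv2.COLOR_RGB2BGR)
cv2.imwrite("pics/k_w.png",f)
E
```

```text
time: 9.55
tool_pos: [410.9, -201.1, 151.3]
tcp_rot: [180.0, -0.0, 18.1]
ft_force: [-0.9, 0.2, -2.6]
finger_gap: 10.6
[ 410.93555923 -201.10011378  151.32838222] [ 1.79996531e+02 -7.25508037e-03  1.81370489e+01] [-0.8761553   0.24443531 -2.64567372] 9.55 10.643632453415853
```

View pics/k_w.png

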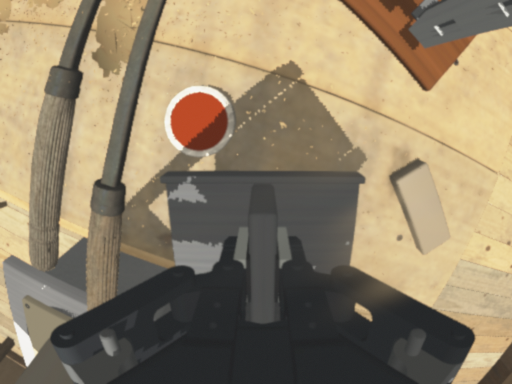

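```bash
python3 -m creep '{"translation":[[6,8,-12],[13,16,-20],[12,15,-20],[6,8,-12],[0,0,0],[0,0,0],[0,0,0],[0,0,0],[0,0,0],[0,0,0]],"rotation":[[0,0,0],[0,0,0],[0,0,0],[0,0,-0.1],[0,0,-0.14],[0,0,-0.14],[0,0,-0.14],[0,0,-0.14],[0,0,-0.14],[0,0,-0.1]],"claw":[8,8,8,8,8,8,8,8,8,8]}' 
python3 -m creep '{"translation":[[0,0,0],[0,0,0],[0,0,0]],"rotation":[[0,0,-0.1],[0,0,0],[0,0,0]],"claw":[8,8,8]}'
python3 - <<'E'
from h import *
s=sense();print(s["tool_pos"],s["tcp_rot"],s["ft_force"],s["time"],s["finger_gap"])
d=snapshot("wrist");np.savez("w5.npz",**d);f=cv2.cvtColor(d["frame"],cv2.COLOR_RGB2BGR)
cv2.imwrite("pics/l_w.png",f)
cv2.imwrite("pics/l2.png",cv2.resize(f[90:340,362:512],None,fx=2.4,fy=2.4,interpolation=cv2.INTER_CUBIC))
E
```

```text
time: 10.6
tool_pos: [460.3, -234.4, 215.2]
tcp_rot: [-180.0, -0.0, 70.0]
ft_force: [0.1, 0.5, -2.5]
finger_gap: 10.8
time: 10.9
tool_pos: [460.2, -234.5, 215.2]
tcp_rot: [-180.0, -0.0, 75.1]
ft_force: [0.5, -0.4, -1.9]
finger_gap: 10.5
[ 460.21068207 -234.47160069  215.20910587] [-1.79993334e+02 -4.28446582e-03  7.51204390e+01] [ 0.54495327 -0.42999453 -1.8595732 ] 10.9 10.48146235475951
```

View pics/l_w.png

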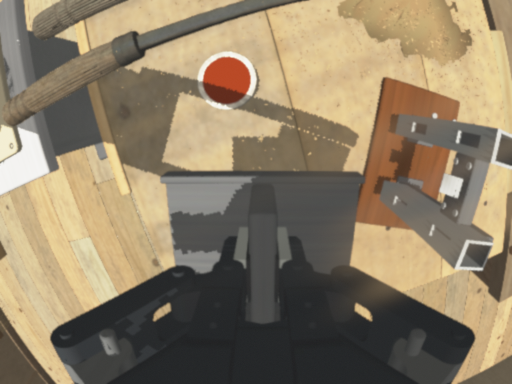

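Now all four slots, both upright tops, the latch and the foot are visible on the right of the wrist view, around (380..512, 80..270).

Run:
```python
import cv2
f=cv2.imread("pics/l_w.png")
cv2.imwrite("pics/l3.png",cv2.resize(f[100:175,380:512],None,fx=6,fy=6,interpolation=cv2.INTER_CUBIC))
cv2.imwrite("pics/l4.png",cv2.resize(f[170:280,370:502],None,fx=5.4,fy=5.4,interpolation=cv2.INTER_CUBIC))
```

```text
(no output)
```

View pics/l3.png

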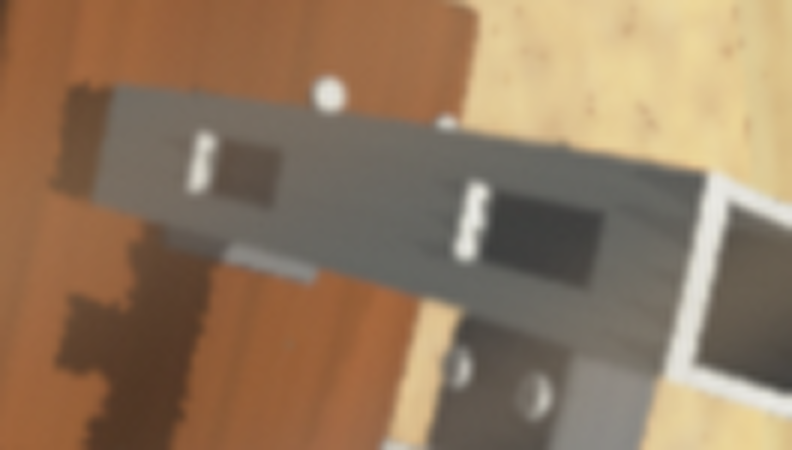

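View pics/l4.png

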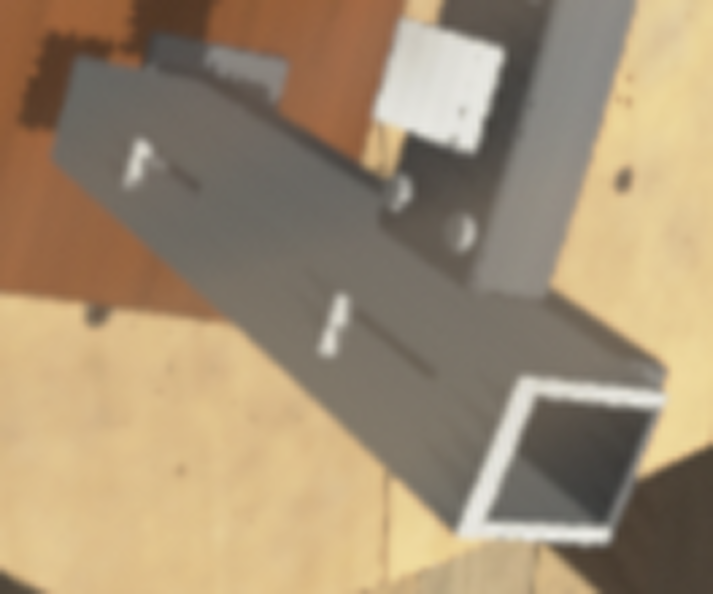

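```bash
cat > fit.py <<'E'
from h import *
from scipy.optimize import least_squares
np.set_printoptions(precision=2,suppress=True)
d=np.load("w5.npz");C=(d["intrinsics"],d["extrinsics"])
a=lambda u,v:z(u,v,6,380,100); b=lambda u,v:z(u,v,5.4,370,170)
# (y, z rel slot centre, pixel)
P=[(45,-14.5,a(469,182)),(35,-14.5,a(455,259)),(45,14.5,a(606,210)),(35,14.5,a(591,287)),
   (45,-94.5,a(198,131)),(35,-94.5,a(187,191)),
   (-35,-14.5,b(334,292)),(-45,-14.5,b(320,353)),(-35,-94.5,b(136,140)),(-45,-94.5,b(124,186))]
def res(q,P=P):
    x0,y0,ps,zs=q;c,s=np.cos(ps),np.sin(ps)
    return np.concatenate([proj(C,[x0-s*y,y0+c*y,zs+dz])-uv for y,dz,uv in P])
r=least_squares(res,[609,-258,-.43,168]);q=r.x
cov=np.linalg.inv(r.jac.T@r.jac)*r.fun.var();print(q[:2],np.degrees(q[2]),q[3],"sd",np.sqrt(np.diag(cov)));print(r.fun.reshape(-1,2))
ps=q[2];n=np.array([np.cos(ps),np.sin(ps),0])
def face(uv):
    o,dd=ray(C,*uv);X=o+dd*((n@([q[0],q[1],0]-o))/(n@dd));e=X-[q[0],q[1],q[3]];return -np.sin(ps)*e[0]+np.cos(ps)*e[1],X[2]
for nm,uv in(("topL",a(708,172)),("topL2",a(668,375)),("topR in",b(525,378)),("topR out",b(460,532)),("latch? n",b(400,18))):print(nm,face(uv))
for nm,uv in(("foot",b(0,0)),):pass
# foot corners (front-left, back-left) z=12
for uv in((386,79),(459,101),(358,222)):
    X=onz(C,*uv,12);e=X-[q[0],q[1],0];print("foot",X,"rack x,y",e@n,-np.sin(ps)*e[0]+np.cos(ps)*e[1])
E
python3 fit.py
```

```text
[ 606.39 -255.77] -24.256620113762942 170.9783524051926 sd [0.33 0.21 0.   0.52]
[[ 0.25 -0.01]
 [-0.07 -0.7 ]
 [ 0.03  0.06]
 [-0.49  0.76]
 [ 0.14  0.17]
 [ 0.01 -0.46]
 [ 0.71  0.38]
 [-0.49 -0.04]
 [ 0.11 -0.33]
 [-0.17 -0.07]]
topL (np.float64(51.76029327650041), np.float64(202.10636077303323))
topL2 (np.float64(28.514950324070167), np.float64(203.0851361029614))
topR in (np.float64(-27.439208730944785), np.float64(203.5420324845326))
topR out (np.float64(-50.54590028368781), np.float64(203.1347562967536))
latch? n (np.float64(8.008247870119073), np.float64(150.9377130699429))
foot [ 632.51 -167.54   12.  ] rack x,y -12.425244826493428 91.17477995871194
foot [ 738.62 -211.92   12.  ] rack x,y 102.5509836479633 94.30122638992947
foot [ 561.79 -338.62   12.  ] rack x,y -6.62352216917618 -93.85905000741002
```

```bash
python3 -m creep '{"translation":[[0,0,5],[0,0,10],[0,0,10],[0,0,10],[0,0,10],[0,0,10],[0,0,6],[0,0,4],[0,0,0],[0,0,0]],"rotation":[[0,0,-0.1],[0,0,-0.146],[0,0,-0.146],[0,0,-0.146],[0,0,-0.146],[0,0,-0.146],[0,0,-0.146],[0,0,-0.146],[0,0,-0.146],[0,0,-0.139]],"claw":[8,8,8,8,8,8,8,8,8,8]}' 
python3 -m creep '{"translation":[[0,0,0],[0,0,0],[0,0,0]],"rotation":[[0,0,0],[0,0,0],[0,0,0]],"claw":[8,8,8]}'
cat > rel.py <<'E'
from h import *
np.set_printoptions(precision=2,suppress=True)
s=sense();t=s["tool_pos"];yw=s["tcp_rot"][2];ps=np.radians(-24.26)
n=np.array([np.cos(ps),np.sin(ps)]);y=np.array([-n[1],n[0]])
e=t[:2]-[606.4,-255.8]
# ledge origin in rack frame
l=np.radians(yw-180);o=e+49.3*np.array([np.cos(l),np.sin(l)])
print("ledge in rack x %.2f y %.2f z %.2f yawerr %.2f | slotcentre-equiv %.2f"%(o@n,o@y,t[2]-18.5,(yw-180+24.26+180)%360-180,t[2]-18.5+39),"rot",s["tcp_rot"],"t",s["time"])
f=s["ft_force"];print("F rack x %.1f y %.1f z %.1f"%(f[:2]@n,f[:2]@y,f[2]),"M",s["wrist_torque"],s["finger_gap"])
E
python3 rel.py
```

```text
time: 11.95
tool_pos: [460.0, -234.4, 150.0]
tcp_rot: [180.0, -0.0, 156.1]
ft_force: [0.0, -0.4, -2.2]
finger_gap: 10.5
time: 12.25
tool_pos: [460.2, -234.5, 150.3]
tcp_rot: [-180.0, 0.0, 155.6]
ft_force: [1.1, 0.4, -2.2]
finger_gap: 10.5
ledge in rack x -92.78 y -40.76 z 131.84 yawerr -0.12 | slotcentre-equiv 170.84 rot [-180.      0.    155.62] t 12.25
F rack x 0.9 y 0.9 z -2.2 M [-0.02  0.01  0.03] 10.457596077291804
```

```bash
python3 -m creep '{"translation":[[-6,5,0],[-12,11,0.8],[-15,12,0],[-15,8.8,0],[-13,4,0],[-8,0,0],[-4,0,0],[0,0,0],[0,0,0]],"rotation":[[0,0,-0.002],[0,0,0],[0,0,0],[0,0,0],[0,0,0],[0,0,0],[0,0,0],[0,0,0],[0,0,0]],"claw":[8,8,8,8,8,8,8,8,8]}' 
python3 rel.py
python3 - <<'E'
from h import *
d=snapshot("side");f=cv2.cvtColor(d["frame"],cv2.COLOR_RGB2BGR)
cv2.imwrite("pics/m.png",cv2.resize(f[190:290,240:360],None,fx=6,fy=6,interpolation=cv2.INTER_CUBIC))
E
```

```text
time: 13.15
tool_pos: [543.0, -227.1, 149.3]
tcp_rot: [-180.0, -0.0, 155.9]
ft_force: [-0.4, 0.2, -3.0]
finger_gap: 11.2
ledge in rack x -20.32 y 0.27 z 130.81 yawerr 0.17 | slotcentre-equiv 169.81 rot [-180.     -0.03  155.91] t 13.15
F rack x -0.4 y -0.0 z -3.0 M [-0.03  0.03  0.01] 11.17685773364169
```

View pics/m.png

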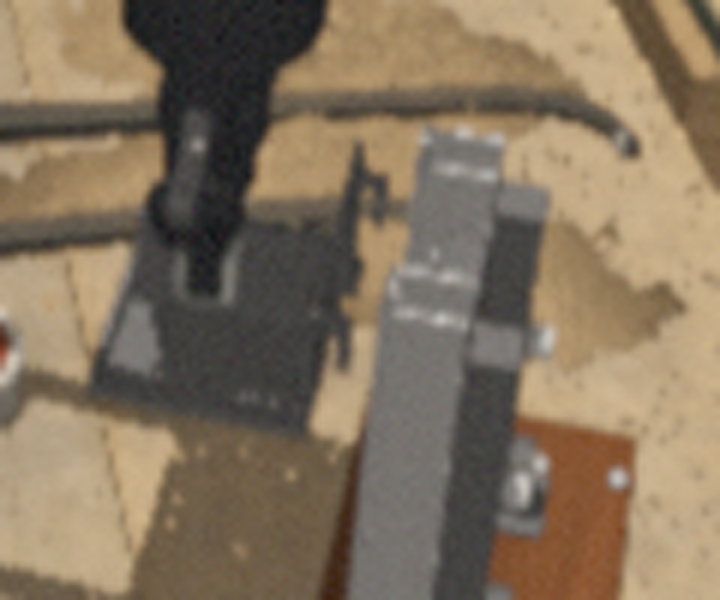

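```bash
python3 -m creep '{"translation":[[-2,-0.3,0],[-2,0,0],[-1.5,0,0],[-1,0,0],[-0.5,0,0]],"rotation":[[0,0,0.003],[0,0,0],[0,0,0],[0,0,0],[0,0,0]],"claw":[8,8,8,8,8]}' ; python3 rel.py
python3 -m creep '{"translation":[[-0.7,0,0],[-0.7,0,0],[-0.6,0,0]],"rotation":[[0,0,0],[0,0,0],[0,0,0]],"claw":[8,8,8]}' ; python3 rel.py
python3 -m creep '{"translation":[[-0.7,0,0],[-0.7,0,0],[-0.6,0,0]],"rotation":[[0,0,0],[0,0,0],[0,0,0]],"claw":[8,8,8]}' ; python3 rel.py
```

```text
time: 13.7
tool_pos: [549.8, -230.2, 149.5]
tcp_rot: [-180.0, 0.0, 155.8]
ft_force: [0.8, 0.2, -2.1]
finger_gap: 10.5
ledge in rack x -12.85 y 0.14 z 130.98 yawerr 0.04 | slotcentre-equiv 169.98 rot [-180.      0.    155.78] t 13.7
F rack x 0.7 y 0.5 z -2.1 M [0.03 0.03 0.04] 10.510637917577546
time: 14.0
tool_pos: [551.5, -230.9, 149.5]
tcp_rot: [-180.0, -0.0, 155.8]
ft_force: [0.4, 0.1, -2.4]
finger_gap: 10.8
ledge in rack x -10.93 y 0.17 z 130.98 yawerr 0.04 | slotcentre-equiv 169.98 rot [-180.     -0.    155.78] t 14.0
F rack x 0.3 y 0.3 z -2.4 M [-0.01  0.04 -0.02] 10.778251525216803
time: 14.3
tool_pos: [553.4, -231.8, 149.5]
tcp_rot: [180.0, 0.0, 155.8]
ft_force: [0.5, 0.4, -3.0]
finger_gap: 10.6
ledge in rack x -8.88 y 0.18 z 131.01 yawerr 0.04 | slotcentre-equiv 170.01 rot [180.     0.   155.78] t 14.3
F rack x 0.3 y 0.6 z -3.0 M [0.02 0.1  0.01] 10.63449786663172
```

```bash
for i in 1 ; do python3 -m creep '{"translation":[[-0.7,0,0],[-0.7,0,0],[-0.6,0,0]],"rotation":[[0,0,0],[0,0,0],[0,0,0]],"claw":[8,8,8]}' ; python3 rel.py; done
python3 -m creep '{"translation":[[-0.7,0,0],[-0.7,0,0],[-0.6,0,0]],"rotation":[[0,0,0],[0,0,0],[0,0,0]],"claw":[8,8,8]}' ; python3 rel.py
```

```text
time: 14.6
tool_pos: [555.2, -232.6, 149.5]
tcp_rot: [-180.0, -0.0, 155.8]
ft_force: [0.3, -0.0, -2.5]
finger_gap: 10.9
ledge in rack x -6.89 y 0.14 z 131.00 yawerr 0.04 | slotcentre-equiv 170.00 rot [-180.     -0.    155.78] t 14.6
F rack x 0.3 y 0.1 z -2.5 M [-0.02  0.02 -0.01] 10.916660711500008
time: 14.9
tool_pos: [557.0, -233.4, 149.5]
tcp_rot: [-180.0, -0.0, 155.8]
ft_force: [-0.7, -0.1, -2.0]
finger_gap: 10.3
ledge in rack x -4.90 y 0.14 z 130.98 yawerr 0.04 | slotcentre-equiv 169.98 rot [-180.     -0.    155.78] t 14.9
F rack x -0.6 y -0.3 z -2.0 M [0.01 0.08 0.03] 10.285060216571713
```

```bash
python3 -m creep '{"translation":[[-0.7,0,0],[-0.7,0,0],[-0.6,0,0]],"rotation":[[0,0,0],[0,0,0],[0,0,0]],"claw":[8,8,8]}' ; python3 rel.py
python3 -m creep '{"translation":[[-0.7,0,0],[-0.6,0,0]],"rotation":[[0,0,0],[0,0,0]],"claw":[8,8]}' ; python3 rel.py
python3 - <<'E'
from h import *
d=snapshot("side");f=cv2.cvtColor(d["frame"],cv2.COLOR_RGB2BGR)
cv2.imwrite("pics/n.png",cv2.resize(f[190:290,240:360],None,fx=6,fy=6,interpolation=cv2.INTER_CUBIC))
E
```

```text
time: 15.2
tool_pos: [558.9, -234.3, 149.5]
tcp_rot: [-180.0, 0.0, 155.8]
ft_force: [0.1, 0.4, -3.3]
finger_gap: 10.4
ledge in rack x -2.87 y 0.15 z 131.00 yawerr 0.04 | slotcentre-equiv 170.00 rot [-180.      0.    155.78] t 15.2
F rack x -0.1 y 0.4 z -3.3 M [ 0.02  0.02 -0.01] 10.352459967590935
time: 15.4
tool_pos: [560.0, -234.8, 149.5]
tcp_rot: [-180.0, -0.0, 155.8]
ft_force: [0.1, -0.4, -2.2]
finger_gap: 10.3
ledge in rack x -1.60 y 0.15 z 131.00 yawerr 0.04 | slotcentre-equiv 170.00 rot [-180.     -0.    155.78] t 15.4
F rack x 0.3 y -0.4 z -2.2 M [-0.02  0.05 -0.01] 10.316464367266494
```

View pics/n.png

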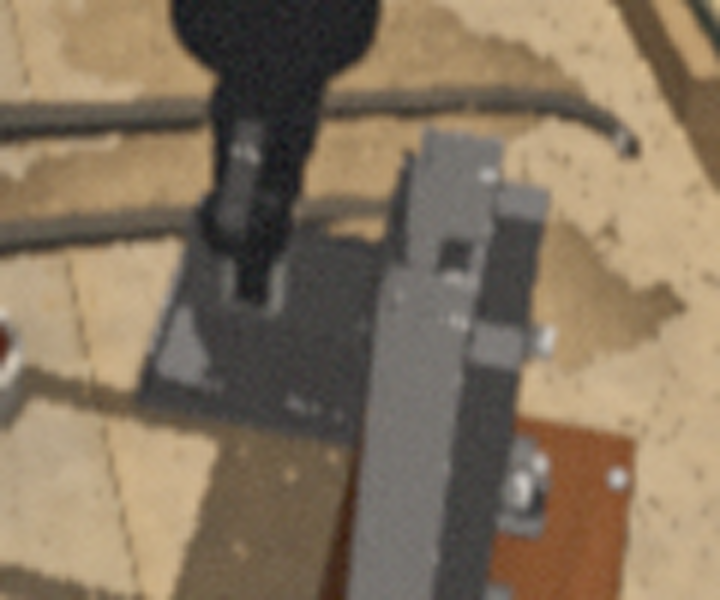

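The claws have gone in and the plate is almost on the uprights. I'll advance gently until it touches.

```bash
python3 -m creep '{"translation":[[-0.6,0,0],[-0.6,0,0]],"rotation":[[0,0,0],[0,0,0]],"claw":[8,8]}' ; python3 rel.py
python3 -m creep '{"translation":[[-0.5,0,0],[-0.4,0,0]],"rotation":[[0,0,0],[0,0,0]],"claw":[8,8]}' ; python3 rel.py
python3 -m creep '{"translation":[[-0.5,0,0],[-0.4,0,0]],"rotation":[[0,0,0],[0,0,0]],"claw":[8,8]}' ; python3 rel.py
```

```text
time: 15.65
tool_pos: [561.1, -235.3, 149.5]
tcp_rot: [180.0, 0.0, 155.8]
ft_force: [-0.2, -0.5, -2.4]
finger_gap: 10.5
ledge in rack x -0.40 y 0.14 z 131.00 yawerr 0.03 | slotcentre-equiv 170.00 rot [180.     0.   155.77] t 15.65
F rack x 0.0 y -0.5 z -2.4 M [0.02 0.01 0.01] 10.501646105835793
time: 15.85
tool_pos: [562.0, -235.6, 149.5]
tcp_rot: [-180.0, 0.0, 155.8]
ft_force: [0.1, 0.6, -3.1]
finger_gap: 10.4
ledge in rack x 0.51 y 0.15 z 131.00 yawerr 0.04 | slotcentre-equiv 170.00 rot [-180.      0.    155.78] t 15.85
F rack x -0.1 y 0.6 z -3.1 M [-0.    0.03 -0.01] 10.403137584469732
time: 16.05
tool_pos: [562.0, -235.7, 149.2]
tcp_rot: [-180.0, -0.1, 155.8]
ft_force: [-6.3, 3.3, -0.6]
finger_gap: 10.5
ledge in rack x 0.61 y 0.14 z 130.66 yawerr 0.04 | slotcentre-equiv 169.66 rot [-180.     -0.11  155.78] t 16.05
F rack x -7.1 y 0.4 z -0.6 M [0.38 0.82 0.08] 10.529338444339432
```

```bash
python3 -m creep '{"translation":[[0.4,0,0],[0,0,1],[0,0,1],[0,0,1],[0,0,0]],"rotation":[[0,0,0],[0,0,0],[0,0,0],[0,0,0],[0,0,0]],"claw":[8,8,8,8,8]}' 120; python3 rel.py
python3 -m creep '{"translation":[[0,0,0.7],[0,0,0.7],[0,0,0.6]],"rotation":[[0,0,0],[0,0,0],[0,0,0]],"claw":[8,8,8]}'; python3 rel.py
python3 -m creep '{"translation":[[0,0,0.7],[0,0,0.7],[0,0,0.6]],"rotation":[[0,0,0],[0,0,0],[0,0,0]],"claw":[8,8,8]}'; python3 rel.py
```

```text
time: 16.55
tool_pos: [562.1, -235.7, 146.1]
tcp_rot: [180.0, -0.0, 155.8]
ft_force: [-4.7, 1.6, -2.9]
finger_gap: 10.3
ledge in rack x 0.62 y 0.17 z 127.62 yawerr 0.03 | slotcentre-equiv 166.62 rot [180.    -0.05 155.77] t 16.55
F rack x -4.9 y -0.5 z -2.9 M [0.28 0.58 0.06] 10.305409340581603
time: 16.85
tool_pos: [562.1, -235.7, 144.5]
tcp_rot: [-180.0, -0.0, 155.8]
ft_force: [-7.4, 4.3, 1.9]
finger_gap: 10.7
ledge in rack x 0.65 y 0.17 z 126.00 yawerr 0.04 | slotcentre-equiv 165.00 rot [-180.     -0.04  155.78] t 16.85
F rack x -8.5 y 0.9 z 1.9 M [0.38 0.87 0.04] 10.69212305453409
time: 17.15
tool_pos: [562.0, -235.6, 143.7]
tcp_rot: [-180.0, -0.0, 155.8]
ft_force: [-12.7, 5.7, 10.0]
finger_gap: 10.5
ledge in rack x 0.57 y 0.18 z 125.21 yawerr 0.04 | slotcentre-equiv 164.21 rot [-180.     -0.04  155.78] t 17.15
F rack x -13.9 y -0.0 z 10.0 M [0.66 1.59 0.06] 10.477134048724329
```

```bash
python3 -m creep '{"translation":[[0,0,0.7],[0,0,0.7],[0,0,0.6]],"rotation":[[0,0,0],[0,0,0],[0,0,0]],"claw":[8,8,8]}'; python3 rel.py
python3 -m creep '{"translation":[[0,0,0.7],[0,0,0.7],[0,0,0.6]],"rotation":[[0,0,0],[0,0,0],[0,0,0]],"claw":[8,8,8]}'; python3 rel.py
```

```text
time: 17.45
tool_pos: [562.0, -235.7, 142.5]
tcp_rot: [-180.0, -0.0, 155.8]
ft_force: [-15.4, 7.5, 13.3]
finger_gap: 10.7
ledge in rack x 0.55 y 0.14 z 124.01 yawerr 0.04 | slotcentre-equiv 163.01 rot [-179.99   -0.02  155.78] t 17.45
F rack x -17.1 y 0.5 z 13.3 M [0.85 1.89 0.08] 10.705404604153093
time: 17.75
tool_pos: [562.0, -235.7, 140.7]
tcp_rot: [-180.0, -0.0, 155.8]
ft_force: [-16.4, 7.7, 15.1]
finger_gap: 10.7
ledge in rack x 0.53 y 0.16 z 122.16 yawerr 0.04 | slotcentre-equiv 161.16 rot [-179.99   -0.02  155.78] t 17.75
F rack x -18.2 y 0.2 z 15.1 M [0.8  1.97 0.05] 10.66063700930013
```

```bash
python3 -m creep '{"translation":[[0,0,0.7],[0,0,0.7],[0,0,0.6]],"rotation":[[0,0,0],[0,0,0],[0,0,0]],"claw":[8,8,8]}'; python3 rel.py
python3 -m creep '{"translation":[[0,0,0.7],[0,0,0.7],[0,0,0.6]],"rotation":[[0,0,0],[0,0,0],[0,0,0]],"claw":[8,8,8]}'; python3 rel.py
python3 - <<'E'
from h import *
d=snapshot("side");f=cv2.cvtColor(d["frame"],cv2.COLOR_RGB2BGR)
cv2.imwrite("pics/o.png",cv2.resize(f[190:290,240:360],None,fx=6,fy=6,interpolation=cv2.INTER_CUBIC))
E
```

```text
time: 18.05
tool_pos: [562.0, -235.7, 138.8]
tcp_rot: [-180.0, -0.0, 155.8]
ft_force: [-16.7, 7.7, 16.0]
finger_gap: 10.9
ledge in rack x 0.52 y 0.14 z 120.32 yawerr 0.04 | slotcentre-equiv 159.32 rot [-179.99   -0.02  155.78] t 18.05
F rack x -18.4 y 0.1 z 16.0 M [0.92 2.02 0.05] 10.852372168558748
time: 18.35
tool_pos: [561.9, -235.6, 136.9]
tcp_rot: [-180.0, -0.0, 155.8]
ft_force: [-17.5, 8.2, 16.6]
finger_gap: 10.4
ledge in rack x 0.46 y 0.15 z 118.42 yawerr 0.04 | slotcentre-equiv 157.42 rot [-179.99   -0.03  155.78] t 18.35
F rack x -19.4 y 0.3 z 16.6 M [0.96 2.12 0.  ] 10.414775254040013
```

View pics/o.png

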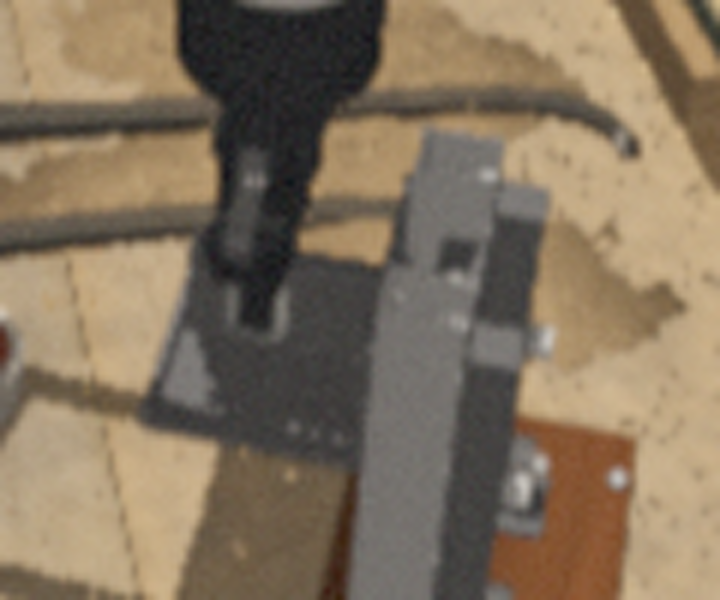

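```bash
python3 -m creep '{"translation":[[0,0,0.7],[0,0,0.7],[0,0,0.6]],"rotation":[[0,0,0],[0,0,0],[0,0,0]],"claw":[8,8,8]}'; python3 rel.py
python3 -m creep '{"translation":[[0,0,0.7],[0,0,0.7],[0,0,0.6]],"rotation":[[0,0,0],[0,0,0],[0,0,0]],"claw":[8,8,8]}'; python3 rel.py
python3 -m creep '{"translation":[[0,0,0.5],[0,0,0.5]],"rotation":[[0,0,0],[0,0,0]],"claw":[8,8]}'; python3 rel.py
```

```text
time: 18.7
tool_pos: [561.7, -235.5, 132.7]
tcp_rot: [-180.0, -0.1, 155.8]
ft_force: [-8.3, 2.2, 0.9]
finger_gap: 10.3
ledge in rack x 0.21 y 0.14 z 114.23 yawerr 0.03 | slotcentre-equiv 153.23 rot [-180.     -0.08  155.77] t 18.7
F rack x -8.5 y -1.4 z 0.9 M [ 0.46  1.09 -0.01] 10.330819950813856
time: 19.0
tool_pos: [561.7, -235.5, 130.2]
tcp_rot: [180.0, -0.1, 155.8]
ft_force: [-8.2, 4.2, 2.1]
finger_gap: 10.0
ledge in rack x 0.21 y 0.16 z 111.73 yawerr 0.03 | slotcentre-equiv 150.73 rot [180.    -0.1  155.77] t 19.0
F rack x -9.2 y 0.4 z 2.1 M [ 0.46  1.06 -0.03] 9.950425212894064
time: 19.2
tool_pos: [562.0, -235.7, 130.1]
tcp_rot: [-180.0, -0.0, 155.8]
ft_force: [-10.2, 4.5, 6.6]
finger_gap: 10.4
ledge in rack x 0.56 y 0.15 z 111.57 yawerr 0.03 | slotcentre-equiv 150.57 rot [-180.     -0.05  155.77] t 19.2
F rack x -11.1 y -0.1 z 6.6 M [0.62 1.24 0.07] 10.420345039151877
```

```bash
python3 -m creep '{"translation":[[0,0,0.5],[0,0,0.4],[0,0,0]],"rotation":[[0,0,0],[0,0,0],[0,0,0]],"claw":[8,8,8]}'; python3 rel.py
python3 -m creep '{"translation":[[0.3,0,-0.7],[0.2,0,-0.7],[0,0,-0.7],[0,0,-0.5],[0,0,-0.5],[0,0,0]],"rotation":[[0,0,0],[0,0,0],[0,0,0],[0,0,0],[0,0,0],[0,0,0]],"claw":[8,8,8,8,8,8]}'; python3 rel.py
```

```text
time: 19.5
tool_pos: [562.0, -235.7, 130.0]
tcp_rot: [-180.0, -0.0, 155.8]
ft_force: [-12.3, 6.2, 9.6]
finger_gap: 10.4
ledge in rack x 0.54 y 0.13 z 111.45 yawerr 0.04 | slotcentre-equiv 150.45 rot [-179.99   -0.04  155.78] t 19.5
F rack x -13.8 y 0.6 z 9.6 M [0.67 1.52 0.07] 10.364790124002992
time: 20.1
tool_pos: [560.7, -235.0, 130.6]
tcp_rot: [180.0, -0.2, 155.8]
ft_force: [-7.3, 3.7, -3.3]
finger_gap: 10.5
ledge in rack x -0.90 y 0.17 z 112.13 yawerr 0.03 | slotcentre-equiv 151.13 rot [179.99  -0.19 155.77] t 20.1
F rack x -8.2 y 0.3 z -3.3 M [0.5  1.11 0.03] 10.460410763357535
```

```bash
python3 -m creep '{"translation":[[0,0,-0.5],[0,0,-0.5],[0,0,-0.5],[0,0,0]],"rotation":[[0,0,0],[0,0,0],[0,0,0],[0,0,0]],"claw":[8,8,8,8]}'; python3 rel.py
```

```text
time: 20.5
tool_pos: [560.6, -234.9, 131.9]
tcp_rot: [180.0, -0.2, 155.8]
ft_force: [-6.7, 3.4, -4.5]
finger_gap: 10.7
ledge in rack x -1.05 y 0.22 z 113.42 yawerr 0.03 | slotcentre-equiv 152.42 rot [179.99  -0.21 155.77] t 20.5
F rack x -7.5 y 0.3 z -4.5 M [ 0.53  1.17 -0.07] 10.657696096023237
```

```bash
python3 -m creep '{"translation":[[0,0,-0.5],[0,0,-0.5],[0,0,0]],"rotation":[[0,0,0],[0,0,0],[0,0,0]],"claw":[8,8,8]}'; python3 rel.py
```

```text
time: 20.8
tool_pos: [560.3, -234.9, 132.4]
tcp_rot: [180.0, -0.2, 155.8]
ft_force: [-7.2, 3.4, -6.8]
finger_gap: 10.1
ledge in rack x -1.30 y 0.18 z 113.91 yawerr 0.03 | slotcentre-equiv 152.91 rot [179.99  -0.25 155.77] t 20.8
F rack x -8.0 y 0.1 z -6.8 M [0.51 1.14 0.  ] 10.112241566448024
```

The upward tug meets resistance, so the latch is holding. I'll press it back home, then release.

```bash
python3 -m creep '{"translation":[[-0.3,0,0.7],[-0.3,0,0.7],[0,0,0.7],[0,0,0.6],[0,0,0.6],[0,0,0.4],[0,0,0]],"rotation":[[0,0,0],[0,0,0],[0,0,0],[0,0,0],[0,0,0],[0,0,0],[0,0,0]],"claw":[8,8,8,8,8,8,8]}'; python3 rel.py
python3 - <<'E'
from h import *
d=snapshot("wrist");f=cv2.cvtColor(d["frame"],cv2.COLOR_RGB2BGR)
cv2.imwrite("pics/p.png",f)
E
```

```text
time: 21.5
tool_pos: [561.8, -235.6, 130.4]
tcp_rot: [180.0, -0.1, 155.8]
ft_force: [-8.1, 4.2, 0.8]
finger_gap: 10.1
ledge in rack x 0.33 y 0.17 z 111.86 yawerr 0.03 | slotcentre-equiv 150.86 rot [180.    -0.1  155.77] t 21.5
F rack x -9.1 y 0.5 z 0.8 M [0.47 1.05 0.01] 10.123103008799667
```

View pics/p.png

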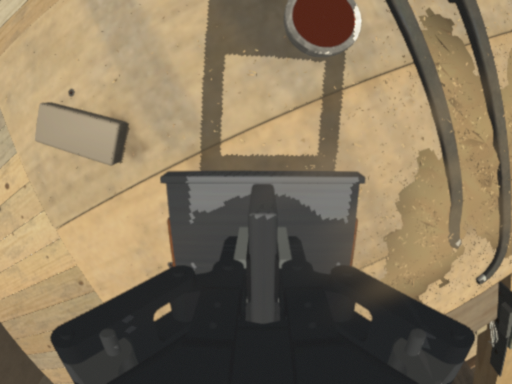

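```bash
python3 -m creep '{"translation":[[0.3,0,0.2],[0,0,0],[0,0,0],[0,0,0],[0,0,0]],"rotation":[[0,0,0],[0,0,0],[0,0,0],[0,0,0],[0,0,0]],"claw":[14,22,32,40,40]}' 20; python3 rel.py
python3 -m creep '{"translation":[[1,0,-3],[2,0,-8],[3,0,-15],[3,0,-20],[3,0,-20],[3,0,-20],[3,0,-15],[0,0,-8],[0,0,0]],"rotation":[[0,0,0],[0,0,0],[0,0,0],[0,0,0],[0,0,0],[0,0,0],[0,0,0],[0,0,0],[0,0,0]],"claw":[40,40,40,40,40,40,40,40,40]}'; python3 rel.py
python3 - <<'E'
from h import *
d=snapshot("wrist");np.savez("w6.npz",**d);cv2.imwrite("pics/q_w.png",cv2.cvtColor(d["frame"],cv2.COLOR_RGB2BGR))
d=snapshot("side");f=cv2.cvtColor(d["frame"],cv2.COLOR_RGB2BGR)
cv2.imwrite("pics/q.png",cv2.resize(f[190:290,240:360],None,fx=6,fy=6,interpolation=cv2.INTER_CUBIC))
E
```

```text
time: 22.05
tool_pos: [562.5, -235.9, 130.6]
tcp_rot: [-180.0, 0.0, 155.8]
ft_force: [-0.3, 0.5, -0.0]
finger_gap: 39.9
ledge in rack x 1.10 y 0.11 z 112.07 yawerr 0.03 | slotcentre-equiv 151.07 rot [-180.      0.04  155.77] t 22.05
F rack x -0.5 y 0.3 z -0.0 M [-0.02  0.02  0.06] 39.937942266081365
time: 22.95
tool_pos: [546.5, -228.7, 241.3]
tcp_rot: [-180.0, 0.2, 155.8]
ft_force: [-0.3, 0.4, 0.5]
finger_gap: 40.0
ledge in rack x -16.46 y 0.09 z 222.79 yawerr 0.04 | slotcentre-equiv 261.79 rot [-179.99    0.18  155.78] t 22.95
F rack x -0.4 y 0.2 z 0.5 M [0.01 0.01 0.03] 40.03783180815966
```

View pics/q_w.png

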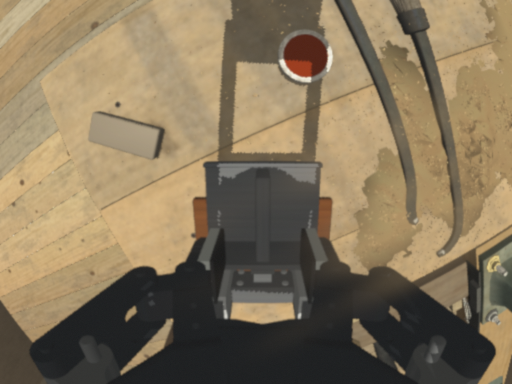

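View pics/q.png

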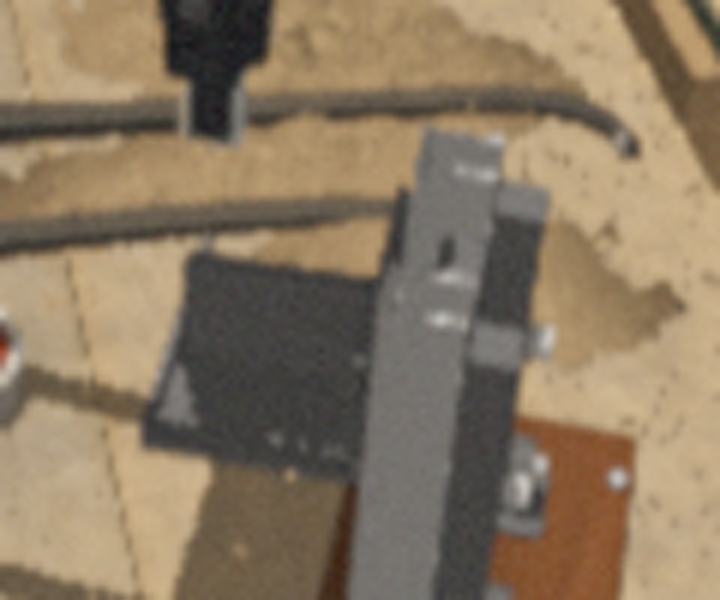

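```bash
python3 -m creep '{"translation":[[10,5,-3],[25,15,-5],[30,30,-5],[30,30,-5],[30,30,0],[30,30,0],[30,30,0],[20,20,0],[8,8,0],[0,0,0]],"rotation":[[0,0,0],[0,0,0],[0,0,0],[0,0,0],[0,0,0],[0,0,0],[0,0,0],[0,0,0],[0,0,0],[0,0,0]],"claw":[40,40,40,40,40,40,40,40,40,40]}'
python3 - <<'E'
from h import *
f=cv2.imread("pics/q_w.png")
a=cv2.resize(f[150:330,190:340],None,fx=3.2,fy=3.2,interpolation=cv2.INTER_CUBIC)
cv2.imwrite("pics/r1.png",a)
d=snapshot("top");f=cv2.cvtColor(d["frame"],cv2.COLOR_RGB2BGR);cv2.imwrite("pics/r_top.png",f)
cv2.imwrite("pics/r2.png",cv2.resize(f[120:192,290:376],None,fx=8,fy=8,interpolation=cv2.INTER_CUBIC))
d=snapshot("side");f=cv2.cvtColor(d["frame"],cv2.COLOR_RGB2BGR);cv2.imwrite("pics/r_side.png",f)
E
```

```text
time: 24.05
tool_pos: [432.0, 40.7, 256.8]
tcp_rot: [-180.0, -0.0, 155.9]
ft_force: [0.7, -0.1, -0.1]
finger_gap: 40.0
```

View pics/r1.png

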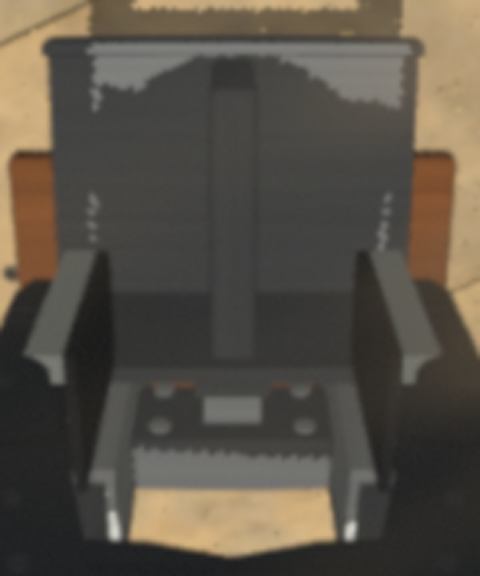

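View pics/r2.png

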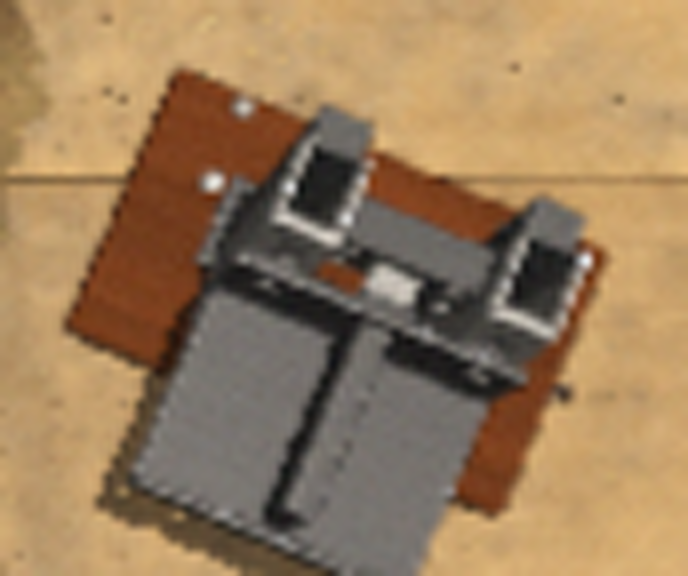

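View pics/r_side.png

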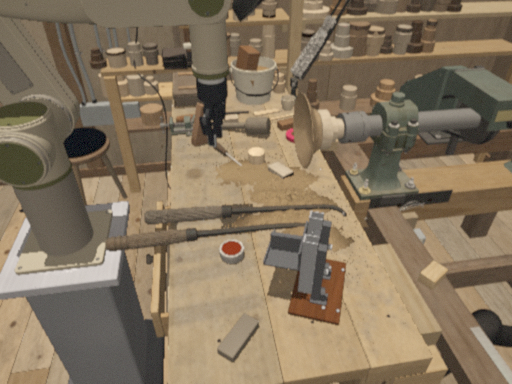

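View pics/r_top.png

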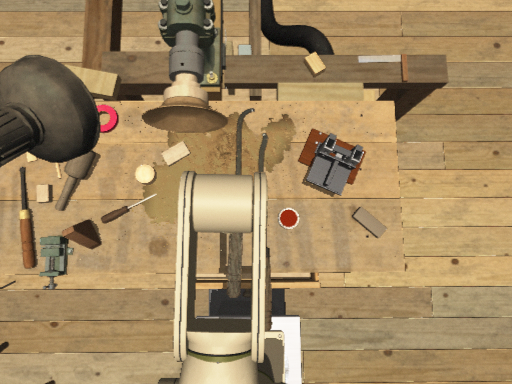

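Run:
```python
from h import *
s=sense();print(s["time"],s["ft_force"],s["qd"].round(2));print(hand_in())
```

```text
24.15 [ 0.18429205 -1.31499198 -0.48737324] [-1.11  0.65 -0.5  -0.01 -0.02 -0.01]
the job is handed in; nothing more can be done
None
```

The ledge is hanging on the upper pair of slots and the latch appears locked over its catch. I handed the job in at about 24 s of the 67 s allowed.

- **Finding the slots:** I turned the wrist camera towards the rack with the ledge in hand. It put the slot centre at about 171 mm, just above the 170.5 mm limit, so I tried 170 mm. The claws went in on the first gentle advance, with no contact until the back plate met the uprights at about 7 N.
- **Pressing down:** The catch met the nose about 14.4 mm above home. Downward force rose to about 19 N counting the ledge's own weight, a little over the 10–15 N expected. Fully down, further pressing raised the force without movement, at a height that puts the slot centre near 170.1 mm.
- **Checking the latch:** The downward force dropped away about 2–3 mm above home. An upward tug of about 4 N then met growing resistance around 2 mm above home, so I pressed the ledge back down before releasing. I could not read the latch joint directly, so "locked" rests on this drop and tug.
- **Last pictures:** The ledge hangs with its back plate on the uprights and the nose visible above the catch. It looks level, though I did not measure the small droop. In the top view, all five bystanders are where they started. The arm stood clear and touched nothing.

The top and side cameras were off from the robot's own frame by about 2–5 mm, so I used the wrist camera for the fit.

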